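# Pot the loose press dies and cap the tube

### The arm

A 6-joint arm with a two-finger parallel gripper is mounted at the origin on the work surface. World frame = base frame: x ahead of the robot, y to its left, z up, the work surface at z = 0. Lengths are in m, angles in rad, forces in N, time in s.
With the tool pointing down it reaches from about 0.35 to 0.775 m from the base axis. Payload 5.5 kg.
Tool frame: the origin (TCP) lies on the centre line of the jaws, within the pads' length; the fingertips stand 11 mm ahead of it and the grasp point (between the pads) lies 8 mm behind it; z points along the fingers, y is the line along which they close (so a half turn about z gives the same grasp; the last joint's range is limited). The gripper opens to 85 mm and grips with 20 to 120 N. Pads are 22 mm wide; open, the fingers measure 114 mm over their backs; the gripper's body (76 mm by 85 mm) begins 54 mm behind the grasp point. The pads swing forward as they close: fully open they stand 13 mm farther back than shut.
Start: joints at [-1.36, 0.313, 0.046, 1.304, 0, 1.431], TCP at [0.198, -0.54, 0.242] pointing down, gripper open.
Joint ranges: [-2.76, 2.76], [-0.86, 1.69], [-1.03, 1.26], [-2.2, 2.34], [-1.47, 1.5], [-3.14, 3.14]. Speed limits (rad/s): [2.57, 2.57, 3.14, 3.14, 3.14, 3.14].

### API

Orientations are given as a unit quaternion [w, x, y, z].
In Python, from workcell import env, viewer, order, models gives the robot as it stands.
- The arm moves only by the tool drive_tool, never from a script. Its argument "series" is a list that holds one entry, the list of rows, each a list of 6 numbers: the shift along the tool's x, y, z each as a share of 120 mm, from -1 to 1, then the turn, a rotation vector about the tool's x, y, z each as a share of 180 degrees, from -1 to 1. A call has 1 to 20 rows; each row shifts and turns the commanded pose from where the row before left it, along the tool's axes as they then stand; what a row does not reach is not made up. A row lasts 1/8 s, in which the tool goes at most 62.5 mm and 10.7 degrees, less where a joint would pass 70% of its speed; a pose out of reach is approached as far as the arm can. A call with a number of a shift or a turn outside -1 to 1 is refused whole. A call with a gripper value outside its range is refused whole. "jaw" is the opening, from -1 (shut) to 1 (fully open), set as the call begins (left out, the last holds). The fingers move at their own pace and stop on an object; "grip_force" is the grip in N (left out, the last holds). Time passes only in rows, so rows that do not move let the fingers close. It gives the time, the measured TCP pose, the force, the opening and the grip force at its end, in the units of the state.
- env.get_state(): the state, without advancing time (a new reading comes with each control period).
- viewer.read_camera(name): name is "side" or "top"; returns the picture (480x640x3 uint8, red, green, blue); there is no depth.
- viewer.camera_info(name): a dict with "intrinsics" (3x3 intrinsics, pixels), "D" ([k1, k2, p1, p2, k3] as OpenCV has them; the pictures are not rectified), "R" (3x3) and "t" (3): a world point X has camera coordinates R X + t. Camera axes: x right, y down, z forward; pixel columns grow to the right and rows downward; lengths in m; the calibration is good to about 2 mm. A picture is of the moment at which its call begins. camera_info takes no time and is no camera call.
- order.hand_in(): hands the job in; it is judged then, once.
Trained networks look in the newest picture that a camera, given by its name, has taken for a name from the list of things; names that differ only in an ending like _2 or _b are one class to them, and where a whole thing is asked for, a point or a joint stands for the part that bears it (a point fixed in the world has none). Each returns a list of dicts, best first, with "score" (0 to 1); they miss things now and then, are a little off and sometimes report something else, mostly with a low value. They report only what shows in the picture. A call takes as long as a camera call. They do not tell look-alikes from the thing itself.
- models.silhouettes(label, camera): "region" (480x640 bool, what is visible of it) and "location" ([column, row] in pixels, amid what is visible of it).
The state is a dict: "clock": time; "joint_pos": joint angles; "qvel": joint speeds; "tau": joint torques, N m; "tcp_pos": TCP position; "orientation": TCP orientation; "wrist_force": force on the tool from outside, world axes, zero at the start; "ft_torque": the same for the moment, N m; "finger_gap": finger opening in m; "grip_force": force on a finger pad.
Only numpy, scipy, OpenCV 4.12 (cv2) and the standard library are available. Lean on these libraries where they do the work, as an engineer would, in place of code of your own. Each camera call takes 0.05 s, during which the arm holds its last target. There are 200 camera calls.

### The job

Gather the white press dies that lie about the bench into the steel pan with the others, swing the funnel over the clear tube, and pour all the dies out of the pan through the funnel into the tube. Stand the empty pan back on the bench, swing the funnel well clear, put the grey lid on the tube, and pull the sprung lever down until its rubber foot presses the lid firmly home; then ease the lever slowly all the way back up without letting it fly. Leave the glass dome, the oil jar and the screwdriver stand where they are.

Things in the scene. Friction and masses are not known exactly. Their poses are not given: they have to be found in the camera images.
- station: Grey base plate, 100 (x, from -45 to +55) x 390 x 12 mm, fixed to the bench. Carries tube, swing funnel and lever. Origin on the bench on the tube's axis, z up, x roughly away from the robot, y roughly to its left. Along its own y: funnel post at -150 mm, tube at 0, lever pivot at +150 mm (between cheeks 152 mm high).
- tube_mouth (a point): Centre of the mouth of the clear plastic tube, 85 mm above the bench. The tube is upright and fixed, 66 mm outside, 60 mm inside, 69 mm deep.
- funnel (a joint): Swing angle of the aluminium funnel about its upright steel post (at station y = -150 mm, x = 0). 0 rad: against its stop, with the funnel exactly over the tube; it grows clockwise seen from above, as the funnel swings away to the far side (+x of the station) up to 2.1. It stays where it is left; light friction (about 0.1 N m).
- funnel_peg (a point): Top centre of the upright black round peg, 16 mm in diameter, on the funnel's arm, 55 mm from the post's axis (towards the funnel), to push or pinch when swinging the funnel. It stands from 126 to 207 mm above the bench.
- funnel_mouth (a point): Centre of the funnel's rim, 148 mm across outside, 155 mm above the bench and 150 mm from the post's axis; the funnel narrows to a round spout 52 mm inside that ends 91 mm above the bench, 6 mm over the tube.
- lever (a joint): Angle of the sprung capping lever. 0: at rest, up, leaning 10 degrees back from upright, away from the tube. Grows as it is pulled over and down to the tube; at about 1.745 rad it is level and its foot meets the lid's knob; end stop 1.9. The spring returns it fully and flings it if let go: about 3 N at the grip near the bottom, less near the top; pressing the lid takes 6 to 10 N more.
- lever_pivot (a point): Centre of the lever's pivot, 135 mm above the bench; the pivot axis is the station's x axis.
- lever_grip (a point): Middle of the lever's black grip bar, 18 mm in diameter, parallel to the pivot axis, free on this side from 9 to 110 mm towards -x of the station from the lever's arm (this point is at 70 mm). It is 200 mm from the pivot axis, about 332 mm above the bench at rest and 135 mm when the lever is level.
- presser: Black rubber foot, 32 mm across and 20 mm deep, under the lever's arm, 150 mm from the pivot axis. Origin on the arm's centre line, its own z pointing up when the lever is level; the pressing face is at -20 mm. It gives up to 6 mm against a stiff spring (2.5 N per mm).
- pan: Steel pouring pan, 122 mm long (its x, from -60 to +62 mm) and 86 mm wide, 38 mm high walls 4 mm thick on the back and both sides, floor 4 mm thick. The front (+x) is open, with a ramp over the last 22 mm of the floor that rises to about 8 mm: it pours over the front when tipped some 60 degrees or more. Origin at the centre of the underside, z up. About 160 g.
- pan_grip (a point): Where to grip the pan: in the upright black fin at its back, 10 mm thick (along the pan's y), 44 mm long (along its x), from 38 to 86 mm above the pan's underside. This point is on the fin's centre, 56 mm behind the pan's origin and 66 mm above its underside.
- pan_lip (a point): Middle of the pan's pouring edge: 62 mm ahead of its origin, 6 mm above its underside.
- lid: Grey plastic lid. Origin at the centre of its underside, z up. Tapered plug 53 mm across for the lowest 8 mm (it goes inside the tube), flange 76 mm across and 6 mm thick from 8 to 14 mm (it rests on the tube's rim), round knob 26 mm across from 14 to 38 mm to grip. On the tube its origin is 77 mm above the bench.
- dome: Bystander: glass dust dome on a blue base, 110 mm across, 100 mm high; origin under its centre.
- oiljar: Bystander: small amber jar with a black cap, 50 mm across, 60 mm high; origin under its centre.
- carousel: Bystander: round black stand with small screwdrivers, 100 mm across, 130 mm high; origin under its centre.
- die0: White plastic press die, a plain solid disc 22 mm in diameter and 13 mm thick; origin at the centre of one face (the lower one at the start), z along its axis. Starts in the pan.
- die1: White plastic press die, a plain solid disc 22 mm in diameter and 13 mm thick; origin at the centre of one face (the lower one at the start), z along its axis. Starts in the pan.
- die2: White plastic press die, a plain solid disc 22 mm in diameter and 13 mm thick; origin at the centre of one face (the lower one at the start), z along its axis. Starts in the pan.
- die3: White plastic press die, a plain solid disc 22 mm in diameter and 13 mm thick; origin at the centre of one face (the lower one at the start), z along its axis. Starts lying flat on the bench, or is absent (None).
- die4: White plastic press die, a plain solid disc 22 mm in diameter and 13 mm thick; origin at the centre of one face (the lower one at the start), z along its axis. Starts lying flat on the bench, or is absent (None).
- die5: White plastic press die, a plain solid disc 22 mm in diameter and 13 mm thick; origin at the centre of one face (the lower one at the start), z along its axis. Starts lying flat on the bench, or is absent (None).
- die6: White plastic press die, a plain solid disc 22 mm in diameter and 13 mm thick; origin at the centre of one face (the lower one at the start), z along its axis. Starts lying flat on the bench, or is absent (None).
Not all that is in view belongs to the job. Leave any green or pink look-alike of the pan alone.

How it is judged:
By the outcome, as a careful person would: the job done as asked, in the order asked, and still so for the second after the job is handed in, with the robot touching nothing.
Of die3, die4, die5, die6 only 1 to 3 are there at a start; the rules pass over those that are not, and their reading is None.
At some moment in a run one of lid, die3, die4, die5, die6 may be knocked a few centimetres aside while the robot is not near it.
It also fails if it takes over 210 s, if anything falls off the work surface, if the arm or the gripper's body presses on something with over 40 N, if the wrist force passes 120 N, or if a joint passes its speed limit or range.

## Working session

There is one attempt and no reset: what is moved stays moved. The work goes in short steps, Python scripts to look and compute and a tool call to move; the robot and the scene stay as the last step left them, time stands still between calls to the robot, and variables do not carry over. Pictures are saved under pics/ and viewed, at most 14 in all, crops included, and the job is handed in when it is done.

Besides the shell and the picture viewer there is one more tool, called in YAML: its name, and indented under it one key for each argument. drive_tool: Moves the arm, as the interface text tells. Its arguments: {"type":"object","properties":{"series":{"type":"array"},"jaw":{"type":"number"},"grip_force":{"type":"number"}},"required":["series"]}

```bash
ls; mkdir -p pics; python3 - <<'E'
from workcell import env, viewer
import cv2
for c in("top","side"):
    im=viewer.read_camera(c); cv2.imwrite(f"pics/{c}0.png",im[:,:,::-1])
    i=viewer.camera_info(c); print(c,i)
s=env.get_state(); print({k:s[k] for k in("clock","tcp_pos","orientation","finger_gap")})
E
```

```text
pics
top {'intrinsics': array([[459.86388965,   0.        , 326.70290158],
       [  0.        , 459.86388965, 239.0731833 ],
       [  0.        ,   0.        ,   1.        ]]), 'D': array([-0.08040592,  0.        ,  0.        ,  0.        ,  0.        ]), 'R': array([[ 2.86078584e-02, -9.99590706e-01, -1.01589581e-04],
       [-9.86624407e-01, -2.82204517e-02, -1.60548699e-01],
       [ 1.60480121e-01,  4.69318522e-03, -9.87027915e-01]]), 't': array([0.00905444, 0.53493804, 1.07575162])}
side {'intrinsics': array([[469.68304364,   0.        , 322.37070806],
       [  0.        , 469.68304364, 243.78986822],
       [  0.        ,   0.        ,   1.        ]]), 'D': array([-0.08436191,  0.        ,  0.        ,  0.        ,  0.        ]), 'R': array([[-0.94187025,  0.33595318, -0.0039868 ],
       [ 0.18093925,  0.49720702, -0.84855534],
       [-0.2830926 , -0.7999504 , -0.52909162]]), 't': array([0.4603928 , 0.10007589, 1.51290932])}
{'clock': 0.1, 'tcp_pos': array([ 0.19750196, -0.5395406 ,  0.2414896 ]), 'orientation': array([-8.34079940e-04,  9.84656947e-01,  1.74499283e-01, -2.37655254e-05]), 'finger_gap': 0.08530024656637702}
```

View pics/top0.png

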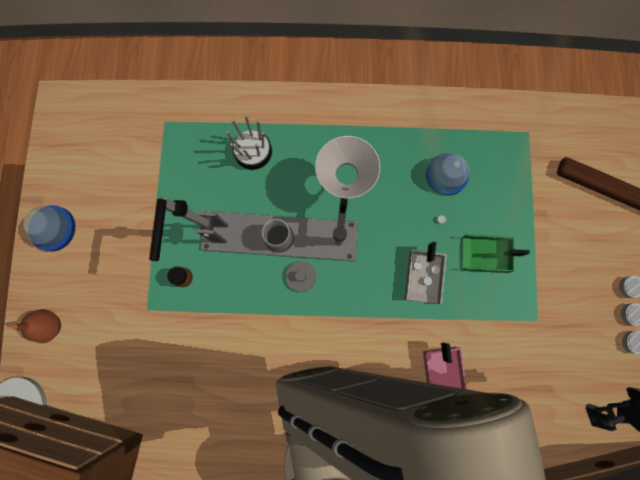

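View pics/side0.png

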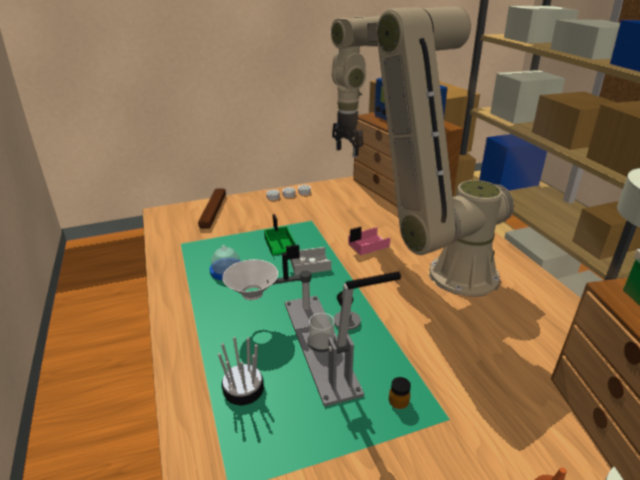

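The top view shows:
- **Steel pan:** (427,278), with the fin at its back at (432,252) and 3 dies inside.
- **Loose die:** (441,219).
- **Lid:** (300,277).
- **Tube:** (277,234).
- **Funnel:** (347,167), swung away, with its peg near (343,207).
- **Lever grip:** (157,230).
- **Look-alikes:** a green pan at (487,254) and a pink one at (445,365).

The grey-white jars at (632,287–342) are off the mat and too big to be dies.

```bash
cat >h.py <<'E'
import numpy as np, cv2
from workcell import env, viewer, models
from scipy.spatial.transform import Rotation as Rn
def ray(c,uv):
    i=viewer.camera_info(c)
    p=cv2.undistortPoints(np.array([[uv]],float),i["intrinsics"],i["D"])[0,0]
    return -i["R"].T@i["t"], i["R"].T@np.array([p[0],p[1],1])
def onz(c,uv,z):
    o,d=ray(c,uv); return o+d*(z-o[2])/d[2]
def proj(c,X):
    i=viewer.camera_info(c)
    return cv2.projectPoints(np.array(X,float).reshape(-1,1,3),cv2.Rodrigues(i["R"])[0],i["t"],i["intrinsics"],i["D"])[0][:,0]
def tri(uvt,uvs):
    A=0;b=0
    for c,uv in(("top",uvt),("side",uvs)):
        o,d=ray(c,uv);d/=np.linalg.norm(d);P=np.eye(3)-np.outer(d,d);A=A+P;b=b+P@o
    return np.linalg.solve(A,b)
def snap(c,name=None,crop=None,k=1):
    im=viewer.read_camera(c)
    if name:
        o=im[:,:,::-1]
        if crop: x0,y0,x1,y1=crop;o=cv2.resize(o[y0:y1,x0:x1],None,fx=k,fy=k,interpolation=cv2.INTER_CUBIC)
        cv2.imwrite(f"pics/{name}.png",o)
    return im
def tcp():
    s=env.get_state(); return s["tcp_pos"],Rn.from_quat(np.roll(s["orientation"],-1)),s
def rel(p,R):
    "total shift in mm (start tool axes) and rotvec deg to reach p,R"
    p0,R0,s=tcp(); return np.round(R0.inv().apply(np.array(p)-p0)*1e3,1),np.round((R0.inv()*R).as_rotvec(degrees=True),2)
def down(yaw):
    "tool down, closing axis (y) along world angle yaw"
    y=np.array([np.cos(yaw),np.sin(yaw),0]);z=np.array([0,0,-1.]);return Rn.from_matrix(np.c_[np.cross(y,z),y,z])
E
python3 - <<'E'
from h import *
snap("top","t1",(380,180,540,300),5)
for n in("die0","pan","pan_grip","lid","tube_mouth","funnel_mouth","funnel_peg","lever_grip","station","dome","oiljar","carousel"):
    for c in("top","side"):
        r=models.silhouettes(n,c) if c=="top" or not snap("side") is None else 0
        print(n,c,[(round(d["score"],2),[round(float(v),1) for v in d["location"]],int(d["region"].sum())) for d in r if d["score"]>.2])
E
```

```text
die0 top [(0.71, [179.7, 208.1], 199), (0.54, [440.6, 222.2], 71), (0.38, [435.4, 270.5], 65)]
die0 side [(0.74, [324.9, 321.8], 7546)]
pan top [(0.95, [427.0, 274.7], 1859), (0.91, [487.8, 252.7], 1981), (0.89, [444.3, 366.2], 1522), (0.7, [445.9, 173.0], 1479), (0.43, [180.9, 275.9], 453)]
pan side [(0.97, [276.8, 239.2], 694), (0.82, [365.0, 240.5], 825), (0.81, [305.7, 260.5], 902)]
pan_grip top [(0.81, [425.8, 275.5], 1698), (0.76, [489.3, 253.5], 1915), (0.61, [446.2, 365.2], 1491)]
pan_grip side [(0.95, [275.2, 241.0], 759), (0.7, [367.0, 239.7], 821), (0.58, [309.0, 257.5], 935)]
lid top [(0.58, [301.3, 277.6], 753)]
lid side [(0.56, [354.0, 320.5], 214)]
tube_mouth top [(0.55, [302.5, 226.5], 10469)]
tube_mouth side [(0.75, [320.1, 320.2], 7490), (0.43, [347.7, 296.0], 1177)]
funnel_mouth top []
funnel_mouth side [(0.56, [256.3, 276.0], 2152)]
funnel_peg top [(0.6, [347.2, 166.1], 3371)]
funnel_peg side [(0.8, [255.7, 275.1], 1996)]
lever_grip top [(0.72, [159.8, 217.4], 1324), (0.22, [345.8, 165.3], 3240)]
lever_grip side [(0.74, [346.3, 295.4], 1188)]
station top [(0.56, [303.4, 222.7], 10698), (0.37, [426.3, 270.7], 1812)]
station side [(0.8, [319.7, 319.0], 7762)]
dome top [(0.75, [446.8, 175.1], 1462)]
dome side [(0.83, [219.2, 259.8], 676)]
oiljar top [(0.89, [181.0, 274.4], 421)]
oiljar side [(0.71, [399.5, 391.9], 600), (0.68, [317.8, 322.5], 7884)]
carousel top [(0.86, [251.8, 147.9], 1471)]
carousel side [(0.93, [240.5, 383.2], 1561), (0.54, [254.0, 277.2], 2074)]
```

View pics/t1.png

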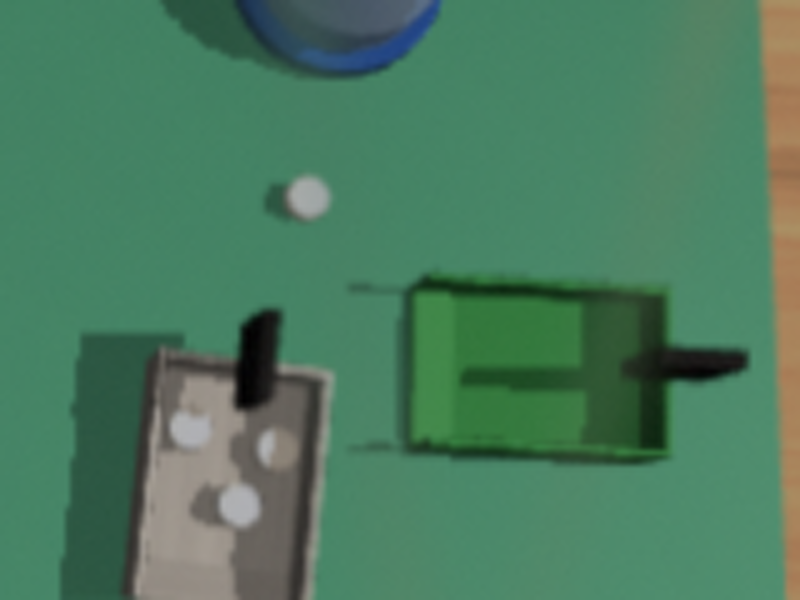

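The enlarged crop confirms the steel-grey pan at (427,275), with 3 dies inside and its fin toward +x. The green pan beside it is a look-alike. The loose die is at (441,219). Next I'll view the station and check for hidden dies.

```bash
python3 - <<'E'
from h import *
snap("top","t2",(145,115,385,295),3.33)
snap("side","s2",(180,210,440,405),3)
E
```

```text
(no output)
```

View pics/t2.png

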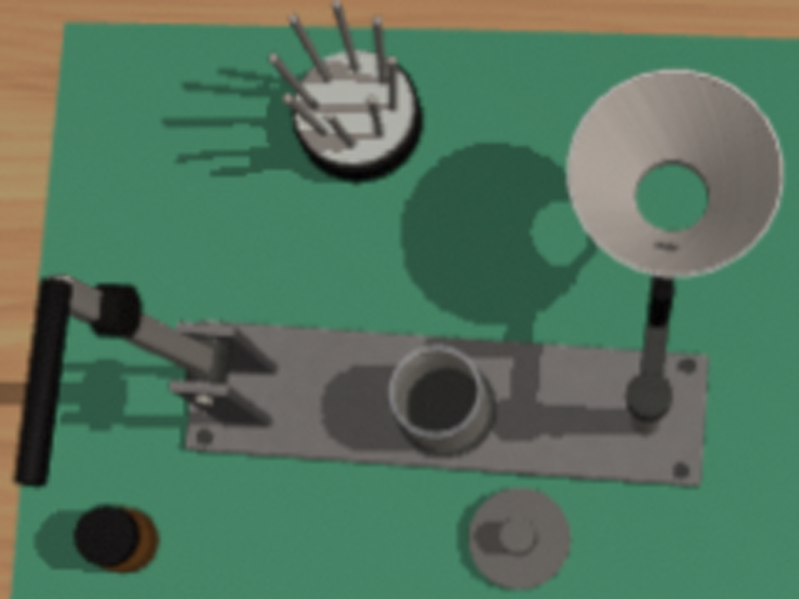

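View pics/s2.png

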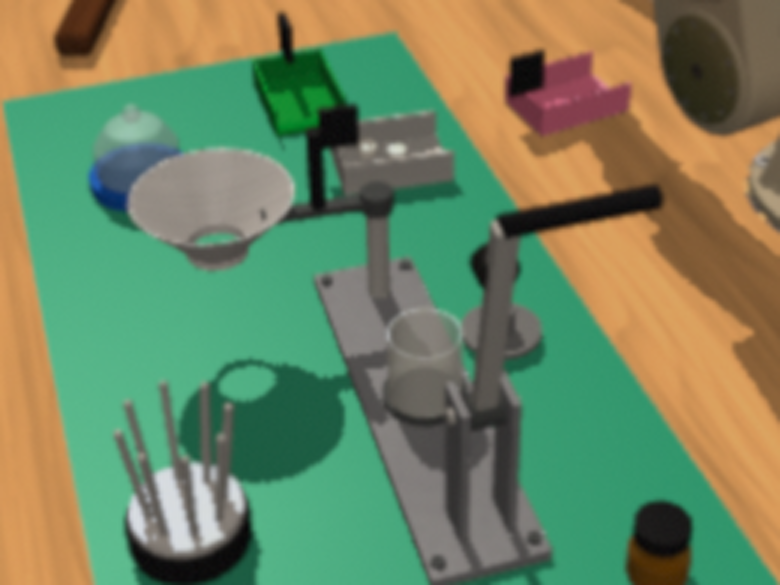

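```bash
cat >>h.py <<'E'
def fit2(obs,p0):
    "obs: (cam,uv,local xyz) -> x,y,yaw"
    from scipy.optimize import least_squares
    def f(q):
        r=[]
        for c,uv,l in obs:
            X=Rn.from_euler("z",q[2]).apply(l)+[q[0],q[1],0]; r+=list(proj(c,X)[0]-uv)
        return np.array(r)
    s=least_squares(f,p0,loss="soft_l1"); return s.x,f(s.x).reshape(-1,2).round(1).tolist()
E
python3 - <<'E'
from h import *
snap("top","t3",(395,215,455,315),6)
print(fit2([("top",(199.7,250.1),(-.045,.195,.012)),("top",(357.3,221.3),(.055,-.195,.012)),("top",(354.9,260.9),(-.045,-.195,.012)),("top",(276.5,233),(0,0,.085)),
 ("side",(180+424/3,210+318/3),(0,0,.085)),("side",(180+550/3,210+550/3),(-.045,.195,.012)),("side",(180+317/3,210+278/3),(.055,-.195,.012))],[.55,.1,0]))
print("fin",tri((431.6,252),(293.3,252)))
print("die",onz("top",(441.4,219.6),.013),"lid",onz("top",(301.2,275.1),.038), "lidflange", onz("top",(300.7,276.8),.014))
print("peg",onz("top",(145+661/3.33,115+282/3.33),.207),"mouth",onz("top",(145+675/3.33,115+172/3.33),.155))
print("grip ends",onz("top",(145+57/3.33,115+280/3.33),.332),onz("top",(145+32/3.33,115+484/3.33),.332))
for n,uv,z in(("dome",(447,187),0),("car",(252,160),0),("jar",(181,281),.0)): print(n,onz("top",uv,z))
E
```

```text
(array([ 0.54044642,  0.14432991, -0.04583583]), [[0.4, -0.8], [0.7, 0.3], [0.5, 0.0], [-0.8, -0.7], [0.8, 4.9], [1.6, 0.1], [-0.5, -1.4]])
fin [ 0.50729832 -0.22744057  0.06155651]
die [ 0.59757382 -0.26418685  0.013     ] lid [0.44540656 0.08343677 0.038     ] lidflange [0.44313154 0.0859072  0.014     ]
peg [ 0.59273856 -0.00933812  0.207     ] mouth [ 0.68262358 -0.01867981  0.155     ]
grip ends [0.55350108 0.32844817 0.332     ] [0.43975063 0.33230887 0.332     ]
dome [ 0.68717115 -0.28337728  0.        ]
car [0.7451942  0.22570162 0.        ]
jar [0.42428476 0.38759971 0.        ]
```

View pics/t3.png

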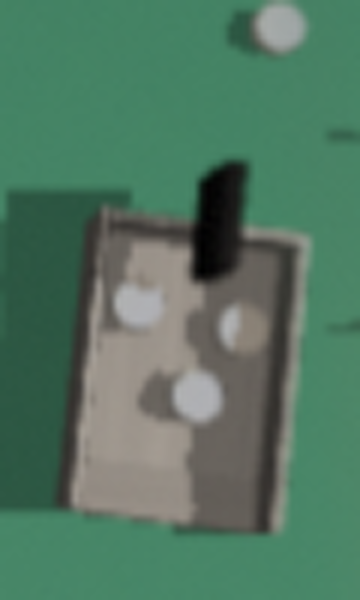

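```bash
python3 - <<'E'
from h import *
g=lambda x,y:(395+x/6,215+y/6)
q,r=fit2([("top",g(103,207),(-.06,-.043,.038)),("top",g(311,235),(-.06,.043,.038)),("top",g(65,507),(.062,-.043,.038)),("top",g(280,530),(.062,.043,.038)),("top",g(222,163),(-.078,-.0,.086))],[.45,-.22,3.1])
print(q,r)
R=Rn.from_euler("z",q[2]); print("grip",R.apply([-.056,0,.066])+[q[0],q[1],0],"lip",R.apply([.062,0,.006])+[q[0],q[1],0])
for n,uv in(("d",(140,305)),("d",(198,397)),("d",(243,329))): print(n,onz("top",g(*uv),.017), R.inv().apply(onz("top",g(*uv),.017)-[q[0],q[1],0]))
pd=onz("top",(441.6,219.6),.013); print(pd)
print(proj("side",[pd]))
# die grasp: closing axis along y
print(rel([pd[0],pd[1],.12],down(np.pi/2)), rel([pd[0],pd[1],.12],down(-np.pi/2)),env.get_state()["joint_pos"])
E
```

```text
[ 0.45115093 -0.21983638  3.03970395] [[-0.8, 0.1], [-0.7, -0.1], [0.4, -0.0], [-0.1, 0.6], [2.0, -0.6]]
grip [ 0.50686051 -0.22553228  0.066     ] lip [ 0.38947247 -0.2135302   0.006     ]
d [ 0.47810427 -0.20424816  0.017     ] [-0.02522804 -0.01824886  0.017     ]
d [ 0.44075552 -0.22819615  0.017     ] [0.0094912  0.00937376 0.017     ]
d [ 0.46928873 -0.24702608  0.017     ] [-0.02080927  0.02520385  0.017     ]
[ 0.59758934 -0.26469792  0.013     ]
[[264.39259915 263.64594194]]
(array([ 470.3, -121.1,  122.3]), array([-0.000e+00,  1.000e-02, -1.599e+02])) (array([ 470.3, -121.1,  122.3]), array([1.00e-02, 0.00e+00, 2.01e+01])) [-1.35960382e+00  3.13168035e-01  4.60974002e-02  1.30357937e+00
 -1.12768894e-05  1.43119958e+00]
```

```bash
cat >>h.py <<'E'
def plan(R,*ps):
    "turn to R first, then shares of 120 mm between points in frame R; turn share"
    p0,R0,s=tcp(); print("turn",np.round((R0.inv()*R).as_rotvec(degrees=True)/180,4))
    for p in ps: print("shift",np.round(R.inv().apply(np.array(p)-p0)/.12,3)); p0=np.array(p)
E
python3 - <<'E'
from h import *
print("dome front",onz("top",(449,194.4),.005),onz("top",(449,194.4),.02))
a=np.deg2rad(-95.8); pd=np.array([.5976,-.2647,0])
plan(down(a),pd+[0,0,.12],pd+[0,0,.014])
E
```

```text
dome front [ 0.66617211 -0.28691032  0.005     ] [ 0.66208587 -0.28289334  0.02      ]
turn [ 0.     -0.      0.1439]
shift [ 3.084 -2.62   1.02 ]
shift [0.    0.    0.883]
```

drive_tool:
  series:
    - [[0,0,0,0,0,0.048],[0,0,0,0,0,0.048],[0,0,0,0,0,0.048],[0.257,-0.218,0.035,0,0,0],[0.257,-0.218,0.035,0,0,0],[0.257,-0.218,0.035,0,0,0],[0.257,-0.218,0.035,0,0,0],[0.257,-0.218,0.035,0,0,0],[0.257,-0.218,0.035,0,0,0],[0.257,-0.218,0.035,0,0,0],[0.257,-0.218,0.035,0,0,0],[0.257,-0.218,0.035,0,0,0],[0.257,-0.218,0.035,0,0,0],[0.257,-0.219,0.035,0,0,0],[0.257,-0.219,0.035,0,0,0],[0,0,0.2,0,0,0],[0,0,0.2,0,0,0],[0,0,0.2,0,0,0],[0,0,0,0,0,0]]
  jaw: 0.2
  grip_force: 30

```text
clock: 4.47
tcp_pos: [0.5962, -0.2641, 0.1176]
orientation: [-0.001, 0.999, -0.051, -0.002]
wrist_force: [-0.2, -0.2, 0.3]
finger_gap: 0.0511
grip_force: 0.0
```

```bash
python3 - <<'E'
from h import *
snap("top","t4",(380,180,500,300),5)
p,R,s=tcp(); print(p,R.as_matrix().round(3).tolist(),s["finger_gap"],s["clock"])
a=np.deg2rad(-95.8); pd=np.array([.5976,-.2647,0])
plan(down(a),pd+[0,0,.014])
E
```

```text
[ 0.59705316 -0.26465786  0.1192432 ] [[0.995, -0.101, -0.002], [-0.101, -0.995, 0.001], [-0.002, -0.001, -1.0]] 0.051215917484117676 4.525
turn [-0.0003  0.0006 -0.0001]
shift [ 0.005 -0.     0.877]
```

View pics/t4.png

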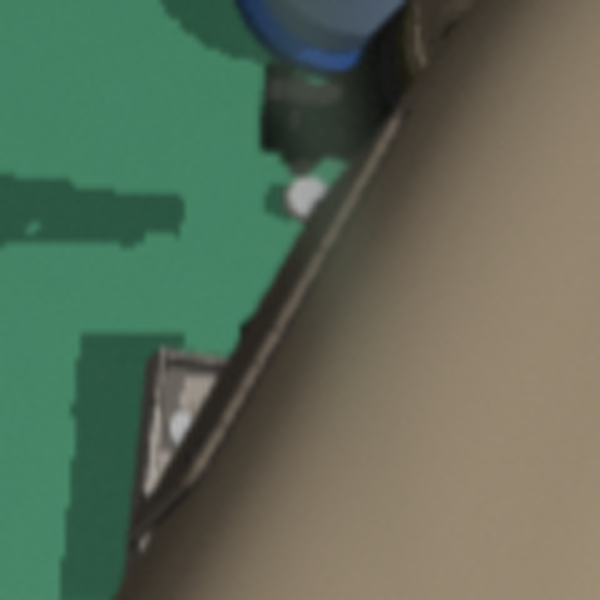

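The die is still at crop (306,197), which is (441,219) in the full picture. The gripper is right above it.

drive_tool:
  series:
    - [[0.005,0,0.2,0,0,0],[0,0,0.2,0,0,0],[0,0,0.2,0,0,0],[0,0,0.2,0,0,0],[0,0,0.08,0,0,0],[0,0,0,0,0,0],[0,0,0,0,0,0]]

```text
clock: 5.4
tcp_pos: [0.5992, -0.2657, 0.0158]
orientation: [0.001, 0.999, -0.051, 0.001]
wrist_force: [-0.3, -0.2, -0.0]
finger_gap: 0.0511
grip_force: 0.0
```

drive_tool:
  series:
    - [[0,0,0,0,0,0],[0,0,0,0,0,0],[0,0,0,0,0,0],[0,0,0,0,0,0],[0,0,-0.2,0,0,0],[0,0,-0.3,0,0,0],[0,0,-0.3,0,0,0],[0,0,0,0,0,0]]
  jaw: -1
  grip_force: 30

```text
clock: 6.4
tcp_pos: [0.6003, -0.2662, 0.1139]
orientation: [0.002, 0.999, -0.051, 0.003]
wrist_force: [0.8, -0.5, -0.7]
finger_gap: 0.02
grip_force: 29.4
```

```bash
python3 - <<'E'
from h import *
a=np.deg2rad(-95.8)
Q=Rn.from_euler("z",3.0397).apply([.025,-.014,0])+[.4512,-.2198,0]
p,R,s=tcp(); print(p,s["finger_gap"],s["clock"],Q)
plan(down(a),Q+[0,0,p[2]],Q+[0,0,.04])
E
```

```text
[ 0.60025068 -0.26623126  0.11387774] 0.020013034265295646 6.4 [ 0.42775369 -0.2033297   0.        ]
turn [ 0.0009 -0.0019 -0.0001]
shift [-1.483 -0.376  0.   ]
shift [0.    0.    0.616]
```

drive_tool:
  series:
    - [[0,0,-0.2,0,0,0],[-0.2,-0.05,0,0,0,0],[-0.2,-0.05,0,0,0,0],[-0.2,-0.05,0,0,0,0],[-0.2,-0.05,0,0,0,0],[-0.2,-0.05,0,0,0,0],[-0.2,-0.05,0,0,0,0],[-0.2,-0.05,0,0,0,0],[-0.083,-0.026,0,0,0,0],[0,0,0.2,0,0,0],[0,0,0.2,0,0,0],[0,0,0.2,0,0,0],[0,0,0.216,0,0,0],[0,0,0,0,0,0],[0,0,0,0,0,0]]

```text
clock: 8.28
tcp_pos: [0.4262, -0.2023, 0.0368]
orientation: [0.0, 0.999, -0.051, 0.0]
wrist_force: [0.6, 0.0, -0.5]
finger_gap: 0.0199
grip_force: 30.0
```

drive_tool:
  series:
    - [[0,0,0,0,0,0],[0,0,0,0,0,0],[0,0,-0.2,0,0,0],[0,0,-0.3,0,0,0],[0,0,-0.3,0,0,0],[0,0,-0.3,0,0,0],[0,0,0,0,0,0]]
  jaw: -0.1

```text
clock: 9.15
tcp_pos: [0.4276, -0.2033, 0.1718]
orientation: [0.002, 0.999, -0.051, 0.003]
wrist_force: [0.1, 0.3, -0.1]
finger_gap: 0.0388
grip_force: 0.0
```

```bash
python3 - <<'E'
from h import *
p,R,s=tcp(); print(p,R.as_matrix().round(3).tolist(),s["finger_gap"],s["clock"],s["wrist_force"],s["joint_pos"].round(2))
E
```

```text
[ 0.42762947 -0.20329032  0.17177623] [[0.995, -0.101, 0.006], [-0.101, -0.995, -0.004], [0.006, 0.003, -1.0]] 0.03875272657656915 9.15 [ 0.10046607  0.25441032 -0.14153178] [-0.61  0.15 -0.34  1.07  0.    2.63]
```

```bash
python3 - <<'E'
from h import *
a=np.deg2rad(-75)
plan(down(a),[.4276,-.2033,.25],[.588,-.010,.25],[.588,-.010,.187])
E
```

```text
turn [ 0.0013 -0.0017 -0.1156]
shift [-0.     0.    -0.652]
shift [ 1.708 -1.21   0.   ]
shift [0.    0.    0.525]
```

drive_tool:
  series:
    - [[0,0,-0.22,0,0,-0.0385],[0,0,-0.22,0,0,-0.0385],[0,0,-0.212,0,0,-0.0385],[0.19,-0.134,0,0,0,0],[0.19,-0.134,0,0,0,0],[0.19,-0.134,0,0,0,0],[0.19,-0.134,0,0,0,0],[0.19,-0.134,0,0,0,0],[0.19,-0.134,0,0,0,0],[0.19,-0.134,0,0,0,0],[0.19,-0.134,0,0,0,0],[0.188,-0.138,0,0,0,0],[0,0,0,0,0,0],[0,0,0,0,0,0]]

```text
clock: 10.9
tcp_pos: [0.5856, -0.0091, 0.2459]
orientation: [-0.0, 0.991, 0.13, -0.001]
wrist_force: [-0.7, 0.2, -0.3]
finger_gap: 0.0382
grip_force: 0.0
```

```bash
python3 - <<'E'
from h import *
p,R,s=tcp(); print(p,R.as_matrix().round(3).tolist(),s["finger_gap"],s["clock"],s["joint_pos"].round(2))
snap("side","s5",(210,180,370,300),5)
E
```

```text
[ 0.58555532 -0.00906336  0.24585273] [[0.966, 0.258, -0.002], [0.258, -0.966, -0.0], [-0.002, -0.0, -1.0]] 0.03817920456976701 10.9 [-0.15  0.33  0.08  1.32 -0.    2.73]
```

View pics/s5.png

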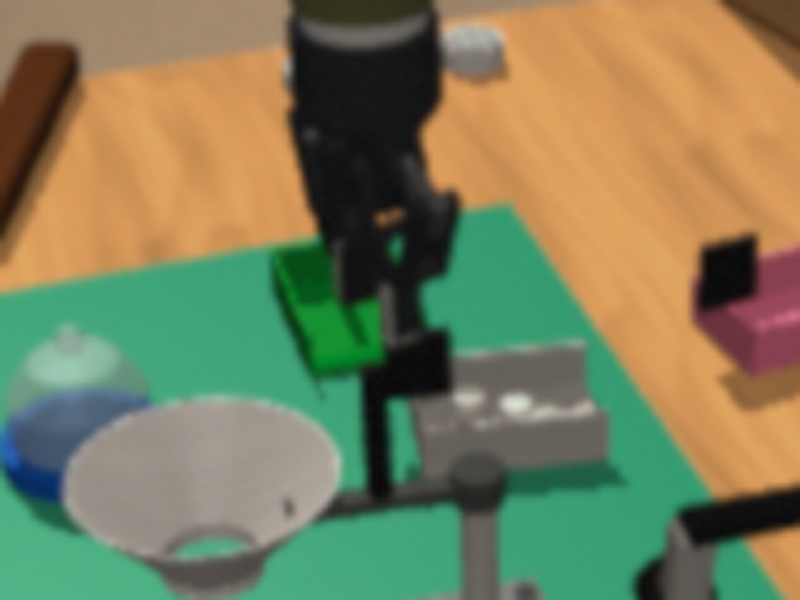

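Side crop: the peg top is at about (375,358), between the fingertips at (350,300) and (405,335). The pan holds the extra die.

drive_tool:
  series:
    - [[0.015,0,0.1,0,0,0],[0,0,0.15,0,0,0],[0,0,0.15,0,0,0],[0,0,0.1,0,0,0],[0,0,0,0,0,0]]

```text
clock: 11.58
tcp_pos: [0.5871, -0.0087, 0.1853]
orientation: [-0.0, 0.992, 0.13, -0.001]
wrist_force: [0.6, -0.4, 0.5]
finger_gap: 0.0383
grip_force: 0.0
```

drive_tool:
  series:
    - [[0,0,0,0,0,0],[0,0,0,0,0,0],[0,0,0,0,0,0],[0,0,0,0,0,0],[0,0,0,0,0,0]]
  jaw: -1
  grip_force: 20

```text
clock: 12.2
tcp_pos: [0.5889, -0.0089, 0.1874]
orientation: [0.001, 0.991, 0.13, 0.001]
wrist_force: [1.6, -3.7, 3.4]
finger_gap: 0.0149
grip_force: 21.2
```

```bash
python3 - <<'E'
from h import *
p,R,s=tcp(); print(p,s["finger_gap"],s["wrist_force"])
post=np.array([.5335,-.0055]); v=p[:2]-post; print("r",np.hypot(*v),"ang",np.degrees(np.arctan2(v[1],v[0])))
# arc in tool frame: per row rotate by d, chord
E
```

```text
[ 0.58885549 -0.00889907  0.18742495] 0.014907684423923975 [ 1.59804362 -3.65184118  3.36790385]
r 0.05545974692940356 ang -3.5138042615343084
```

drive_tool:
  series:
    - [[0.015,-0.054,0,0,0,-0.0389],[0.015,-0.054,0,0,0,-0.0389],[0.015,-0.054,0,0,0,-0.0389],[0.015,-0.054,0,0,0,-0.0389],[0.015,-0.054,0,0,0,-0.0389],[0.015,-0.054,0,0,0,-0.0389],[0.015,-0.054,0,0,0,-0.0389],[0.015,-0.054,0,0,0,-0.0389],[0.015,-0.054,0,0,0,-0.0389],[0.015,-0.054,0,0,0,-0.0389],[0.015,-0.054,0,0,0,-0.0389],[0.015,-0.054,0,0,0,-0.0389],[0,0,0,0,0,0],[0,0,0,0,0,0]]

```text
clock: 13.95
tcp_pos: [0.5426, 0.0481, 0.1874]
orientation: [0.001, 0.65, 0.76, -0.001]
wrist_force: [-0.3, -8.4, 5.4]
finger_gap: 0.0153
grip_force: 21.4
```

```bash
python3 - <<'E'
from h import *
p,R,s=tcp(); print(p,s["finger_gap"],s["wrist_force"])
post=np.array([.5335,-.0055]); v=p[:2]-post; print("r",np.hypot(*v),"ang",np.degrees(np.arctan2(v[1],v[0])),R.as_matrix().round(3)[:2,0])
E
```

```text
[0.54263049 0.04812687 0.18738393] 0.015253196849652435 [-0.25081467 -8.35578758  5.39517476]
r 0.05439859744226776 ang 80.33749596824485 [-0.155  0.988]
```

drive_tool:
  series:
    - [[0.008,-0.027,0,0,0,-0.019],[0.008,-0.027,0,0,0,-0.019],[0.003,-0.013,0,0,0,0],[0,0,0,0,0,0]]

```text
clock: 14.45
tcp_pos: [0.5383, 0.0487, 0.1875]
orientation: [0.004, 0.604, 0.797, 0.001]
wrist_force: [11.9, -7.2, -3.3]
finger_gap: 0.0153
grip_force: 21.1
```

drive_tool:
  series:
    - [[0.005,-0.015,0,0,0,0],[0,0,0,0,0,0]]

```text
clock: 14.7
tcp_pos: [0.5382, 0.0487, 0.1875]
orientation: [0.005, 0.604, 0.797, 0.002]
wrist_force: [17.3, -6.4, -6.8]
finger_gap: 0.0156
grip_force: 21.3
```

```bash
python3 - <<'E'
from h import *
p,R,s=tcp(); print(p,s["finger_gap"],s["wrist_force"])
post=np.array([.5335,-.0055]); v=p[:2]-post; print("r",np.hypot(*v),"ang",np.degrees(np.arctan2(v[1],v[0])))
E
```

```text
[0.53824029 0.04869453 0.1875152 ] 0.015563781320646121 [17.25323825 -6.40981499 -6.83535744]
r 0.054401442602977405 ang 85.00117638334862
```

drive_tool:
  series:
    - [[0,0,0,0,0,0],[0,0,0,0,0,0],[0,0,-0.2,0,0,0],[0,0,-0.3,0,0,0],[0,0,-0.2,0,0,0],[0,0,0,0,0,0],[0,0,0,0,0,0]]
  jaw: 0

```text
clock: 15.58
tcp_pos: [0.5317, 0.0507, 0.2696]
orientation: [-0.001, 0.603, 0.798, -0.0]
wrist_force: [0.0, -0.0, -0.4]
finger_gap: 0.0426
grip_force: 0.0
```

```bash
python3 - <<'E'
from h import *
R=down(np.deg2rad(84.2)); p,R0,s=tcp(); print(p,s["wrist_force"],s["finger_gap"])
plan(R,[.507,-.2255,.2],[.507,-.2255,.058])
im=snap("top","t6",(160,120,460,320),2.66)
E
```

```text
[0.53166156 0.05065059 0.26955158] [ 0.02305203 -0.04071105 -0.42789468] 0.04258348453534442
turn [-3.000e-04 -5.000e-04 -3.797e-01]
shift [-0.028 -2.31   0.58 ]
shift [0.    0.    1.183]
```

View pics/t6.png

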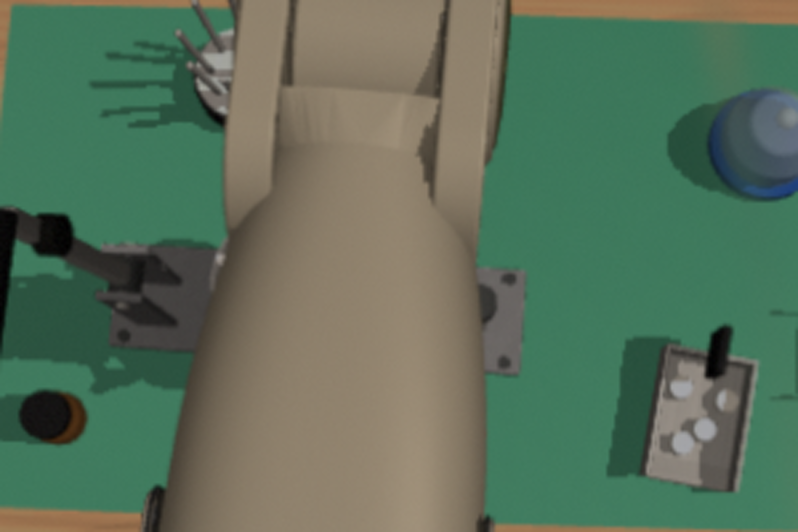

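Four dies are in the pan, and the area where the funnel was is clear of dies. Going to the pan's fin.

drive_tool:
  series:
    - [[0,0,0,0,0,-0.0542],[0,0,0,0,0,-0.0542],[0,0,0,0,0,-0.0542],[0,0,0,0,0,-0.0542],[0,0,0,0,0,-0.0542],[0,0,0,0,0,-0.0542],[0,0,0,0,0,-0.0545],[0,-0.23,0.058,0,0,0],[0,-0.23,0.058,0,0,0],[0,-0.23,0.058,0,0,0],[0,-0.23,0.058,0,0,0],[0,-0.23,0.058,0,0,0],[0,-0.23,0.058,0,0,0],[0,-0.23,0.058,0,0,0],[0,-0.23,0.058,0,0,0],[0,-0.23,0.058,0,0,0],[-0.028,-0.24,0.058,0,0,0],[0,0,0.3,0,0,0],[0,0,0.2,0,0,0],[0,0,0,0,0,0]]

```text
clock: 18.12
tcp_pos: [0.5053, -0.2244, 0.1378]
orientation: [-0.003, 0.051, 0.999, 0.002]
wrist_force: [0.1, -0.2, 0.3]
finger_gap: 0.0425
grip_force: 0.0
```

```bash
python3 - <<'E'
from h import *
R=down(np.deg2rad(84.2)); p,R0,s=tcp(); print(p,s["finger_gap"],s["joint_pos"].round(2),s["clock"])
plan(R,[.507,-.2255,.058])
c=[.507,-.2255]
snap("top"); snap("side","s6",(240,190,360,280),6)
print("fin proj side",proj("side",[[*c,.066],[*c,.086]]))
for n in("lid",): print([(d["score"],d["location"]) for d in models.silhouettes(n,"top")])
E
```

```text
[ 0.50531927 -0.22438561  0.13780982] 0.04250574790379071 [-0.56  0.33 -0.19  1.05  0.   -0.46] 18.125
turn [ 0.001  -0.002  -0.0002]
shift [-0.015 -0.008  0.665]
fin proj side [[293.49727385 251.13166564]
 [293.26887051 245.8861917 ]]
[(0.8, [303.0, 275.2]), (0.72, [272.0, 219.6])]
```

View pics/s6.png

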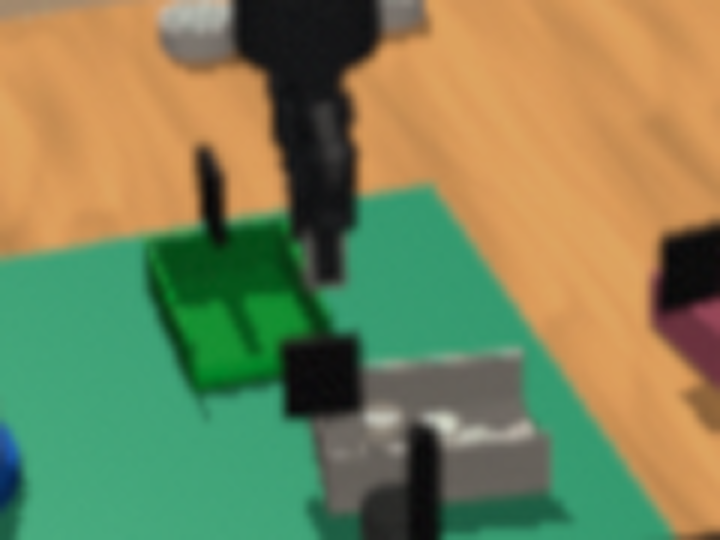

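The fin sits at crop (322,375), i.e. (293.7,252.5), which matches the estimate. The gripper is right above it.

drive_tool:
  series:
    - [[-0.015,-0.008,0.1,0,0,0],[0,0,0.15,0,0,0],[0,0,0.15,0,0,0],[0,0,0.15,0,0,0],[0,0,0.11,0,0,0],[0,0,0,0,0,0],[0,0,0,0,0,0]]

```text
clock: 19.15
tcp_pos: [0.5098, -0.2272, 0.0624]
orientation: [0.0, 0.051, 0.999, -0.0]
wrist_force: [0.1, 0.7, -0.3]
finger_gap: 0.0427
grip_force: 0.0
```

drive_tool:
  series:
    - [[0,0,0,0,0,0],[0,0,0,0,0,0],[0,0,0,0,0,0],[0,0,0,0,0,0],[0,0,0,0,0,0],[0,0,-0.05,0,0,0],[0,0,-0.1,0,0,0],[0,0,0,0,0,0]]
  jaw: -1
  grip_force: 80

```text
clock: 20.15
tcp_pos: [0.5101, -0.2274, 0.081]
orientation: [0.001, 0.051, 0.999, -0.001]
wrist_force: [0.6, -0.2, -2.5]
finger_gap: 0.0091
grip_force: 78.0
```

```bash
python3 - <<'E'
from h import *
f=np.array([.9929,.1186,0]); R=down(np.arctan2(f[1],f[0])+np.pi/2)
p,R0,s=tcp(); print(s["joint_pos"].tolist(),p.tolist())
plan(R,[p[0],p[1],.30],[.6754,.1604,.30],[.6754,.1604,.2305])
E
```

```text
[-0.5630489424550237, 0.38024204954490903, -0.27091666850409923, 0.9174918728923496, -0.00012387881711533973, -0.46143399343902003] [0.5101213331909085, -0.2274296905366352, 0.08098887513791372]
turn [-0.0004  0.0006 -0.0702]
shift [ 0.     0.    -1.825]
shift [-1.751  3.046  0.   ]
shift [0.    0.    0.579]
```

drive_tool:
  series:
    - [[0,0,-0.1,0,0,0],[0,0,-0.2,0,0,-0.0175],[0,0,-0.25,0,0,-0.0175],[0,0,-0.25,0,0,-0.0175],[0,0,-0.25,0,0,-0.0175],[0,0,-0.25,0,0,0],[0,0,-0.25,0,0,0],[0,0,-0.175,0,0,0],[0,0,-0.1,0,0,0],[0,0,0,0,0,0]]

```text
clock: 21.4
tcp_pos: [0.5096, -0.2271, 0.2996]
orientation: [0.001, -0.059, 0.998, -0.0]
wrist_force: [0.6, -0.4, -0.9]
finger_gap: 0.0089
grip_force: 78.1
```

drive_tool:
  series:
    - [[-0.04,0.07,0,0,0,0],[-0.08,0.14,0,0,0,0],[-0.11,0.19,0,0,0,0],[-0.11,0.19,0,0,0,0],[-0.11,0.19,0,0,0,0],[-0.11,0.19,0,0,0,0],[-0.11,0.19,0,0,0,0],[-0.11,0.19,0,0,0,0],[-0.11,0.19,0,0,0,0],[-0.11,0.19,0,0,0,0],[-0.11,0.19,0,0,0,0],[-0.11,0.19,0,0,0,0],[-0.11,0.19,0,0,0,0],[-0.11,0.19,0,0,0,0],[-0.11,0.19,0,0,0,0],[-0.11,0.19,0,0,0,0],[-0.061,0.106,0,0,0,0],[-0.03,0.07,0,0,0,0],[0,0,0,0,0,0],[0,0,0,0,0,0]]

```text
clock: 23.9
tcp_pos: [0.6747, 0.1602, 0.2989]
orientation: [-0.0, -0.059, 0.998, -0.0]
wrist_force: [0.6, -0.6, -1.2]
finger_gap: 0.0089
grip_force: 78.1
```

```bash
python3 - <<'E'
from h import *
f=np.array([.9929,.1186,0]); R=down(np.arctan2(f[1],f[0])+np.pi/2)
p,R0,s=tcp(); print(s["clock"],s["joint_pos"].tolist(),p.tolist(),R0.as_matrix()[:,2],s["finger_gap"])
plan(R,[.6754,.1604,.2305])
snap("side","s7",(180,180,440,375),3)
E
```

```text
23.9 [0.11769613027395795, 0.5701837878815449, 0.5783255904260579, 1.5790550058230481, -0.00041899925765462694, 3.60512823970085e-05] [0.6747175500141356, 0.16021566063547316, 0.2989064413484649] [-6.68670840e-05 -4.29824698e-04 -9.99999905e-01] 0.008904640895479795
turn [-0.0001 -0.     -0.0004]
shift [-0.006  0.001  0.57 ]
```

View pics/s7.png

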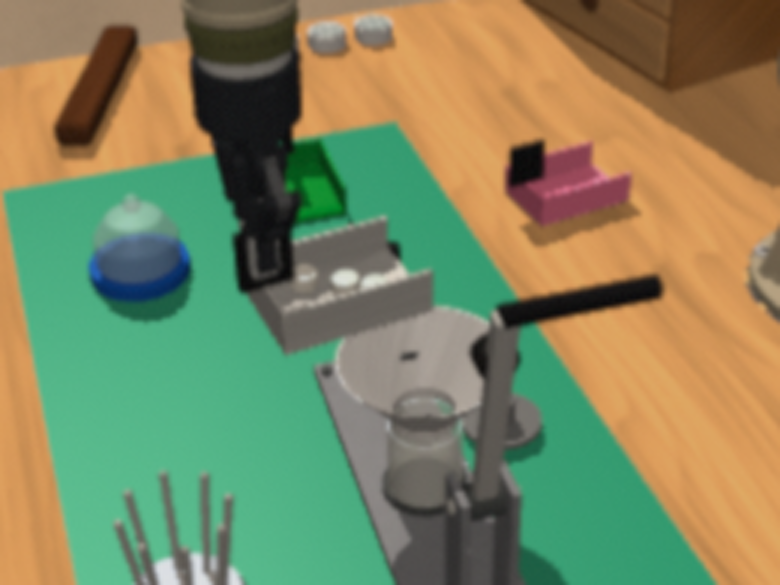

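Side view: the funnel sits over the tube at (415,360), the dies are in the level pan, and everything is clear. Next I'll lower the pan and start tipping it about its lip.

drive_tool:
  series:
    - [[-0.006,0,0.1,0,0,0],[0,0,0.15,0,0,0],[0,0,0.15,0,0,0],[0,0,0.12,0,0,0],[0,0,0.05,0,0,0],[0,0,0,0,0,0],[0.0348,0,-0.0693,0,-0.0222,0],[0.0348,0,-0.0693,0,-0.0222,0],[0.0348,0,-0.0693,0,-0.0222,0],[0.0348,0,-0.0693,0,-0.0222,0],[0.0348,0,-0.0693,0,-0.0222,0],[0,0,0,0,0,0],[0,0,0,0,0,0]]

```text
clock: 25.58
tcp_pos: [0.65, 0.1579, 0.2693]
orientation: [0.173, -0.058, 0.983, 0.01]
wrist_force: [0.9, -0.2, -1.8]
finger_gap: 0.0087
grip_force: 78.2
```

```bash
cat >k.py <<'E'
from h import *
from scipy.optimize import least_squares
rec=[([-1.35960382,.313168035,.0460974002,1.30357937],[.19750196,-.5395406,.2414896]),
([-.5630489,.380242,-.2709167,.9174919],[.5101213,-.2274297,.080989]),
([.1176961,.5701838,.5783256,1.579055],[.6747176,.1602157,.2989064])]
p,R,s=tcp(); rec.append((s["joint_pos"][:4],p))
def fk(k,q):
    a0,h,L1,L2,L3,lat=k[:6]; u=q[1]-q[2]; w=u+q[3]
    r=a0+L1*np.sin(q[1])+L2*np.cos(u)+L3*np.cos(w); z=h+L1*np.cos(q[1])-L2*np.sin(u)-L3*np.sin(w)
    return np.array([r*np.cos(q[0])-lat*np.sin(q[0]),r*np.sin(q[0])+lat*np.cos(q[0]),z])
sol=least_squares(lambda k:np.concatenate([fk(k,q)-x for q,x in rec]),[0,.3,.4,.4,.25,.08])
k=sol.x; print(k.round(4),np.abs(sol.fun).max())
lip=R.apply([.121,0,.0555])+p; print("lip",lip,"tilt",np.degrees(np.arctan2(R.as_matrix()[0,2],-R.as_matrix()[2,2])),s["joint_pos"].round(2))
f=np.array([.9929,.1186,0])
for th in(45,60,75,85,95):
    t=np.radians(th); x=lip+f*(.121*np.cos(t)-.0555*np.sin(t))+[0,0,.121*np.sin(t)+.0555*np.cos(t)]
    def g(q): return np.r_[fk(k,[s["joint_pos"][0],*q])-x, (q[0]-q[1]+q[2]-np.pi/2+t)*.3]
    o=least_squares(g,s["joint_pos"][1:4],bounds=([-.86,-1.03,-2.2],[1.69,1.26,2.34])); print(th,o.x.round(2),np.abs(o.fun).max().round(4))
E
python3 k.py
```

```text
[0.0474 0.314  0.4515 0.4043 0.3982 0.08  ] 0.012996419017398952
lip [0.55589758 0.14667082 0.17580617] tilt 19.870259685007852 [ 0.12  0.21 -0.09  0.92 -0.    0.  ]
45 [-0.17 -0.62  0.33] 0.0
60 [-0.31 -0.94 -0.1 ] 0.0
75 [-0.37 -1.03 -0.25] 0.042
85 [-0.42 -1.03 -0.24] 0.0835
95 [-0.47 -1.03 -0.23] 0.1258
```

```bash
cat >k2.py <<'E'
from h import *
from scipy.optimize import least_squares
rec=[([-1.35960382,.313168035,.0460974002,1.30357937],[.19750196,-.5395406,.2414896],1),
([-.5630489,.380242,-.2709167,.9174919],[.5101213,-.2274297,.080989],1),
([.1176961,.5701838,.5783256,1.579055],[.6747176,.1602157,.2989064],1),
([-.61,.15,-.34,1.07],[.4276,-.2033,.1718],.3),([-.15,.33,.08,1.32],[.5856,-.0091,.2459],.3),([-.56,.33,-.19,1.05],[.5053,-.2244,.1378],.3)]
p,R,s=tcp(); rec.append((s["joint_pos"][:4],p,1))
def fk(k,q):
    a0,h,L1,L2,L3,lat,B=k; u=q[1]-q[2]; w=u+q[3]
    r=a0+L1*np.sin(q[1])+L2*np.cos(u)+B*np.sin(u)+L3*np.cos(w); z=h+L1*np.cos(q[1])-L2*np.sin(u)+B*np.cos(u)-L3*np.sin(w)
    return np.array([r*np.cos(q[0])-lat*np.sin(q[0]),r*np.sin(q[0])+lat*np.cos(q[0]),z])
sol=least_squares(lambda k:np.concatenate([(fk(k,q)-x)*w for q,x,w in rec]),[0,.3,.4,.4,.25,.08,0.05])
k=sol.x; print(k.round(4),np.abs(sol.fun).max())
lip=R.apply([.121,0,.0555])+p; print("lip",lip,"tilt",np.degrees(np.arctan2(R.as_matrix()[0,2],-R.as_matrix()[2,2])),s["joint_pos"].round(2))
f=np.array([.9929,.1186,0])
for dz,df in((0,0),(.03,.015),(.06,.02),(.1,.0)):
  for th in(60,70,80,90):
    t=np.radians(th); x=lip+[0,0,dz]+f*(df+.121*np.cos(t)-.0555*np.sin(t))+[0,0,.121*np.sin(t)+.0555*np.cos(t)]
    def g(q): return np.r_[fk(k,[s["joint_pos"][0],*q])-x, (q[0]-q[1]+q[2]-np.pi/2+t)*.3]
    o=least_squares(g,s["joint_pos"][1:4],bounds=([-.86,-1.03,-2.2],[1.69,1.26,2.34])); print(dz,th,o.x.round(2),np.abs(o.fun).max().round(4))
E
python3 k2.py
```

```text
[-0.0011  0.2332  0.5203  0.4097  0.4314  0.0799  0.0555] 0.0011591993128717726
lip [0.55589758 0.14667082 0.17580617] tilt 19.870259685007852 [ 0.12  0.21 -0.09  0.92 -0.    0.  ]
0 60 [-0.29 -0.95 -0.14] 0.0001
0 70 [-0.34 -1.03 -0.26] 0.0257
0 80 [-0.39 -1.03 -0.24] 0.0681
0 90 [-0.44 -1.03 -0.21] 0.1114
0.03 60 [-0.29 -0.87 -0.05] 0.0001
0.03 70 [-0.34 -1.03 -0.31] 0.01
0.03 80 [-0.39 -1.03 -0.3 ] 0.0521
0.03 90 [-0.43 -1.03 -0.28] 0.0954
0.06 60 [-0.31 -0.8   0.03] 0.0001
0.06 70 [-0.37 -1.01 -0.3 ] 0.0001
0.06 80 [-0.41 -1.03 -0.32] 0.0386
0.06 90 [-0.46 -1.03 -0.3 ] 0.0816
0.1 60 [-0.38 -0.74  0.16] 0.0001
0.1 70 [-0.47 -0.95 -0.14] 0.0001
0.1 80 [-0.52 -1.03 -0.25] 0.0259
0.1 90 [-0.57 -1.03 -0.23] 0.0683
```

```bash
cat >k3.py <<'E'
from k2 import *
def fk5(q,Lw):
    a0,h,L1,L2,L3,lat,B=k; u=q[1]-q[2]; w=u+q[3]; c,S=np.cos(q[0]),np.sin(q[0])
    rh=np.array([c,S,0]);lh=np.array([-S,c,0]);e=np.cos(w)*rh-[0,0,np.sin(w)]; d=np.cos(q[4])*e+np.sin(q[4])*lh
    r=a0+L1*np.sin(q[1])+L2*np.cos(u)+B*np.sin(u); z=h+L1*np.cos(q[1])-L2*np.sin(u)+B*np.cos(u)
    return r*rh+lat*lh+[0,0,z]+Lw*e+(L3-Lw)*d, d
lo=[-2.76,-.86,-1.03,-2.2,-1.47];hi=[2.76,1.69,1.26,2.34,1.5]
L=np.array([.5404,.1443,.18])
print()
for Lw in(.08,.2):
  for az in(7,30,45,60,75):
    fz=np.array([np.cos(np.radians(az)),np.sin(np.radians(az)),0]); q=np.r_[s["joint_pos"][:5]]; out=[]
    for th in range(20,95,5):
        t=np.radians(th); x=L+.012*fz+fz*(.121*np.cos(t)-.0555*np.sin(t))+[0,0,.121*np.sin(t)+.0555*np.cos(t)]; dd=fz*np.sin(t)-[0,0,np.cos(t)]
        def g(q):
            a,b=fk5(q,Lw); return np.r_[a-x,(b-dd)*.3]
        o=least_squares(g,np.clip(q,np.array(lo)+.01,np.array(hi)-.01),bounds=(lo,hi)); q=o.x
        if np.abs(o.fun).max()>.002: break
        out=(th,q.round(2))
    print(Lw,az,out)
E
python3 k3.py | sed -n '/^$/,$p'
```

```text
0.08 7 (60, array([ 0.11, -0.3 , -0.95, -0.12,  0.01]))
0.08 30 (65, array([-0.32, -0.29, -1.  , -0.09,  0.75]))
0.08 45 (80, array([-0.66, -0.03, -1.03, -0.01,  1.36]))
0.08 60 (90, array([-0.73,  0.57, -0.66,  1.9 ,  1.37]))
0.08 75 (90, array([-0.66,  0.69, -0.39,  2.06,  1.18]))
0.2 7 (60, array([ 0.12, -0.3 , -0.95, -0.12,  0.01]))
0.2 30 (65, array([-0.09, -0.31, -1.  , -0.17,  0.55]))
0.2 45 (70, array([-0.23, -0.24, -0.98, -0.13,  0.92]))
0.2 60 (85, array([-0.4 , -0.05, -1.03, -0.36,  1.42]))
0.2 75 (90, array([-0.42,  0.82, -0.08,  2.24,  1.41]))
```

```bash
python3 - <<'E'
from h import *
p,R,s=tcp(); c=np.array([.121,0,.0555]); ax=R.inv().apply([0,0,1]); d=np.radians(53.2/10)
D=Rn.from_rotvec(ax*d); print("row",((c-D.apply(c))/.12).round(4),(ax*d/np.pi).round(4))
R2=Rn.from_euler("z",53.2,degrees=True)*R
print("corr",(R2.inv().apply([-.0095,.008,.002])/.12).round(3))
E
```

```text
row [ 0.0032  0.0732 -0.0012] [-0.0101 -0.     -0.0278]
corr [-0.023  0.102 -0.009]
```

drive_tool:
  series:
    - [[0.0032,0.0732,-0.0012,-0.0101,0,-0.0278],[0.0032,0.0732,-0.0012,-0.0101,0,-0.0278],[0.0032,0.0732,-0.0012,-0.0101,0,-0.0278],[0.0032,0.0732,-0.0012,-0.0101,0,-0.0278],[0.0032,0.0732,-0.0012,-0.0101,0,-0.0278],[0.0032,0.0732,-0.0012,-0.0101,0,-0.0278],[0.0032,0.0732,-0.0012,-0.0101,0,-0.0278],[0.0032,0.0732,-0.0012,-0.0101,0,-0.0278],[0.0032,0.0732,-0.0012,-0.0101,0,-0.0278],[0.0032,0.0732,-0.0012,-0.0101,0,-0.0278],[-0.011,0.05,-0.005,0,0,0],[-0.012,0.052,-0.004,0,0,0],[0,0,0,0,0,0],[0,0,0,0,0,0]]

```text
clock: 27.32
tcp_pos: [0.5933, 0.2368, 0.2707]
orientation: [0.15, -0.493, 0.853, 0.086]
wrist_force: [-0.5, 0.0, -1.7]
finger_gap: 0.0089
grip_force: 78.2
```

```bash
python3 - <<'E'
from h import *
p,R,s=tcp(); M=R.as_matrix(); print("lip",R.apply([.121,0,.0555])+p,"z",M[:,2].round(3),"y",M[:,1].round(3),s["joint_pos"].round(2),s["wrist_force"])
snap("top","t7",(160,120,400,300),3.3)
E
```

```text
lip [0.54597301 0.15469268 0.17715978] z [ 0.171  0.296 -0.94 ] y [-0.866  0.5   -0.001] [ 0.13  0.23 -0.04  1.08  0.27 -0.89] [-0.49127368  0.03477553 -1.72874484]
```

View pics/t7.png

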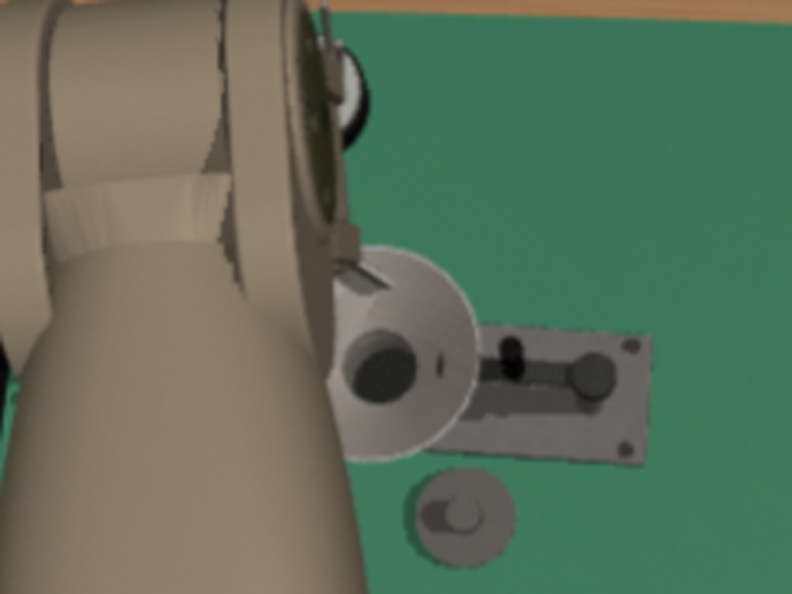

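The funnel (372,353) sits over the tube with its spout centred, and the pan's corner shows at (385,290). Tipping.

drive_tool:
  series:
    - [[0.0348,0,-0.0693,0,-0.0222,0],[0.0348,0,-0.0693,0,-0.0222,0],[0.0348,0,-0.0693,0,-0.0222,0],[0.0348,0,-0.0693,0,-0.0222,0],[0.0348,0,-0.0693,0,-0.0222,0],[0.0348,0,-0.0693,0,-0.0222,0],[0,0,0,0,0,0],[0,0,0,0,0,0]]

```text
clock: 28.38
tcp_pos: [0.5705, 0.1965, 0.3014]
orientation: [0.324, -0.464, 0.803, 0.186]
wrist_force: [-0.0, 0.1, -0.7]
finger_gap: 0.0092
grip_force: 78.4
```

drive_tool:
  series:
    - [[0.0348,0,-0.0693,0,-0.0222,0],[0.0348,0,-0.0693,0,-0.0222,0],[0.0348,0,-0.0693,0,-0.0222,0],[0.0348,0,-0.0693,0,-0.0222,0],[0,0,0,0,0,0],[0,0,0,0,0,0],[0,0,0,0,0,0]]

```text
clock: 29.25
tcp_pos: [0.5526, 0.1659, 0.3103]
orientation: [0.433, -0.434, 0.75, 0.249]
wrist_force: [-0.9, -0.5, -1.3]
finger_gap: 0.0088
grip_force: 78.4
```

```bash
python3 - <<'E'
from h import *
p,R,s=tcp(); M=R.as_matrix(); print("lip",R.apply([.121,0,.0555])+p,"z",M[:,2].round(3),"y",M[:,1].round(3),s["joint_pos"].round(2),s["wrist_force"])
snap("side","s8",(220,180,420,330),4)
E
```

```text
lip [0.54642934 0.15479568 0.17775255] z [ 0.432  0.75  -0.501] y [-0.867  0.499 -0.002] [-0.31 -0.01 -0.55  0.67  1.01 -1.16] [-0.85407414 -0.52526208 -1.26202456]
```

View pics/s8.png

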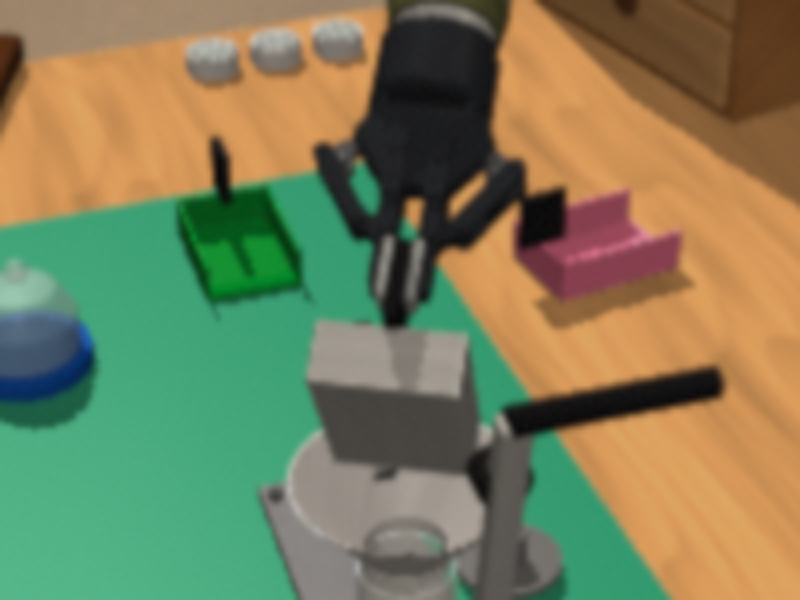

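The pan is tipped at 60° over the funnel, and no dies have spilled around it. Tipping further.

drive_tool:
  series:
    - [[0.0348,0,-0.0693,0,-0.0222,0],[0.0348,0,-0.0693,0,-0.0222,0],[0.0348,0,-0.0693,0,-0.0222,0],[0.0348,0,-0.0693,0,-0.0222,0],[0.0348,0,-0.0693,0,-0.0222,0],[0,0,0,0,0,0],[0,0,0,0,0,0],[0,0,0,0,0,0],[0,0,0,0,0,0]]

```text
clock: 30.42
tcp_pos: [0.5291, 0.1257, 0.3064]
orientation: [0.556, -0.384, 0.663, 0.321]
wrist_force: [-0.6, 0.5, -1.0]
finger_gap: 0.0093
grip_force: 78.4
```

```bash
python3 - <<'E'
from h import *
p,R,s=tcp(); M=R.as_matrix(); print("lip",R.apply([.121,0,.0555])+p,"z",M[:,2].round(3),s["joint_pos"].round(2),s["wrist_force"])
a=snap("top")[190:290,230:330]; b=snap("side")[255:375,270:370]
cv2.imwrite("pics/c8.png",np.hstack([cv2.resize(a,(400,400),interpolation=cv2.INTER_CUBIC),cv2.resize(b,(333,400),interpolation=cv2.INTER_CUBIC)])[:,:,::-1])
E
```

```text
lip [0.54593351 0.15457224 0.17756141] z [ 0.492  0.853 -0.176] [-0.5   0.1  -0.69  0.66  1.39 -1.45] [-0.55201308  0.53486327 -1.03824784]
```

View pics/c8.png

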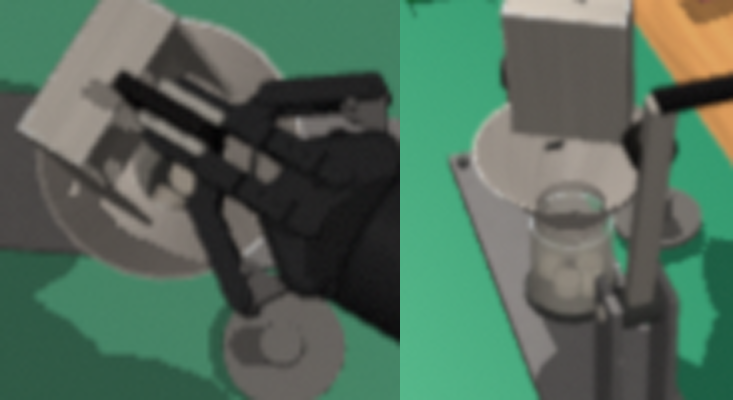

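Left: dies show through the spout at about (178,180), with possibly one at the lip at (115,170). Right: dies lie in the tube at (570,275). I've now used all 14 views, so from here I go by the networks and numbers. I'll shake the pan and count white pixels.

drive_tool:
  series:
    - [[-0.08,0,0,0,0,0],[0.08,0,0,0,0,0],[-0.08,0,0,0,0,0],[0.08,0,0,0,0,0],[0,0.06,0,0,0,0],[0,-0.06,0,0,0,0],[-0.08,0,0,0,0,0],[0.08,0,0,0,0,0],[0,0,0,0,0,0],[0,0,0,0,0,0],[0,0,0,0,0,0]]

```text
clock: 31.9
tcp_pos: [0.529, 0.1254, 0.3058]
orientation: [0.556, -0.383, 0.664, 0.321]
wrist_force: [-1.0, 0.4, -1.7]
finger_gap: 0.0086
grip_force: 78.5
```

```bash
cat >>h.py <<'E'
def whites(c,box,thr=150,sat=28,amin=8):
    x0,y0,x1,y1=box; im=viewer.read_camera(c)[y0:y1,x0:x1].astype(int)
    m=((im.min(2)>thr)&(im.max(2)-im.min(2)<sat)).astype(np.uint8)
    n,l,st,ce=cv2.connectedComponentsWithStats(m); return [(int(st[i,4]),(ce[i]+[x0,y0]).round(1).tolist()) for i in range(1,n) if st[i,4]>=amin]
def asc(c,box,ch=None):
    x0,y0,x1,y1=box; im=viewer.read_camera(c)[y0:y1,x0:x1].astype(int)
    for r in im: print(" ".join(f"{v.mean()/10:2.0f}{'*' if v.max()-v.min()<22 else ' '}" for v in r))
E
python3 - <<'E'
from h import *
b=cv2.imread("pics/t3.png"); print("die ref (BGR)",b[397,198],b[305,140],"pan floor",b[430,120])
print("top",whites("top",(230,190,330,290),130))
asc("top",(252,225,284,245))
E
```

```text
die ref (BGR) [178 175 174] [178 175 175] pan floor [141 150 158]
top [(648, [253.3, 207.6]), (33, [287.6, 199.5]), (32, [262.8, 236.6])]
15* 14* 10*  6*  5*  5*  5*  6*  6*  6*  6*  6*  6*  7*  7*  5*  3*  3*  3*  4*  6*  9* 11* 12* 13* 14* 12*  9*  6*  3*  1*  1*
14* 11*  7*  6*  5*  5*  6*  6*  6*  6*  6*  6*  7*  9*  9*  6*  4*  3*  3*  3*  3*  4*  6*  9* 12* 13* 14* 13* 10*  6*  2*  1*
13*  9*  6*  5*  5*  5*  6*  6*  6*  6*  6*  6*  8*  9* 10*  8*  6*  4*  3*  3*  3*  3*  3*  4*  7* 10* 12* 13* 11*  6*  3*  1*
10*  6*  5*  5*  5*  6*  6*  6*  6*  6*  6*  8* 10* 10* 10*  9*  8*  6*  4*  3*  3*  3*  3*  3*  3*  5*  8* 10*  8*  5*  3*  3*
 7*  5*  5*  5*  6*  7*  7*  6*  6*  6*  7* 10* 10* 10*  9*  9*  9*  7*  5*  3*  3*  3*  3*  3*  3*  3*  4*  4*  4*  4*  4*  3*
 7*  5*  5*  6*  8* 10*  9*  8*  8*  7* 10* 11* 10* 10*  9*  9*  8*  6*  4*  4*  3*  5*  5*  4*  3*  3*  3*  3*  3*  3*  3*  3*
 8*  7*  6*  6*  9* 10* 11* 10* 10* 10* 13* 12* 10*  9*  9*  8*  7*  5*  4*  4*  5*  9* 10*  8*  5*  3*  3*  3*  3*  3*  4*  3*
10*  9*  7*  6*  8* 10* 11* 11* 10* 12* 15* 13* 10*  9*  9*  7*  5
[... 897 characters left out ...]
 12* 13* 13* 13* 12* 11*  9*  7*  5*  4*  4*  3*  3*  3*  3*
 8*  8*  8* 10* 11*  9*  7*  6*  5*  6*  9* 12* 14* 14* 14* 13* 13* 13* 13* 13* 13* 12* 11* 10*  7*  4*  3*  3*  3*  3*  3*  3*
 8*  8*  8*  9* 12* 13* 10*  8*  6*  6*  6*  8* 11* 13* 14* 14* 14* 14* 14* 13* 12* 11* 10*  9*  6*  4*  3*  3*  3*  3*  3*  3*
 8*  8*  8*  8* 11* 13* 13* 12* 10*  8*  6*  6*  8* 11* 13* 14* 14* 14* 14* 13* 12* 11* 11* 10*  7*  5*  3*  3*  3*  3*  3*  3*
 8*  8*  8*  8*  9* 11* 13* 14* 13* 12*  9*  7*  6*  8* 11* 13* 14* 14* 13* 13* 13* 13* 12* 12* 10*  7*  4*  4*  3*  4*  3*  3*
 8*  8*  8*  8*  8*  9* 11* 13* 14* 14* 12* 10*  8*  7*  7* 10* 13* 13* 13* 13* 13* 13* 13* 12* 12*  9*  5*  4*  4*  3*  4*  3*
```

drive_tool:
  series:
    - [[-0.0298,0,0.0715,0,0.0222,0],[-0.0546,0,0.1448,0,0.0444,0],[-0.0546,0,0.1448,0,0.0444,0],[-0.0546,0,0.1448,0,0.0444,0],[-0.0546,0,0.1448,0,0.0444,0],[-0.0546,0,0.1448,0,0.0444,0],[-0.0546,0,0.1448,0,0.0444,0],[-0.0546,0,0.1448,0,0.0444,0],[0,0,0,0,0,0],[0.0032,-0.0732,-0.0012,0.0101,0,0.0278],[0.0032,-0.0732,-0.0012,0.0101,0,0.0278],[0.0032,-0.0732,-0.0012,0.0101,0,0.0278],[0.0032,-0.0732,-0.0012,0.0101,0,0.0278],[0.0032,-0.0732,-0.0012,0.0101,0,0.0278],[0.0032,-0.0732,-0.0012,0.0101,0,0.0278],[0.0032,-0.0732,-0.0012,0.0101,0,0.0278],[0.0032,-0.0732,-0.0012,0.0101,0,0.0278],[0.0032,-0.0732,-0.0012,0.0101,0,0.0278],[0.0032,-0.0732,-0.0012,0.0101,0,0.0278],[0,0,0,0,0,0]]

```text
clock: 34.5
tcp_pos: [0.6391, 0.1651, 0.2703]
orientation: [0.173, -0.058, 0.983, 0.011]
wrist_force: [0.0, 0.1, -1.9]
finger_gap: 0.0092
grip_force: 78.4
```

drive_tool:
  series:
    - [[-0.0546,0,0.1448,0,0.0444,0],[-0.0546,0,0.1448,0,0.0444,0],[-0.0298,0,0.0715,0,0.0222,0],[0,0,-0.2,0,0,0],[0,0,-0.3,0,0,0],[0,0,-0.1,0,0,0],[0,0,0,0,0,0],[0,0,0,0,0,0]]

```text
clock: 35.5
tcp_pos: [0.6654, 0.1687, 0.303]
orientation: [-0.001, -0.059, 0.998, 0.0]
wrist_force: [-0.2, -0.0, -2.0]
finger_gap: 0.0092
grip_force: 78.4
```

```bash
python3 - <<'E'
from h import *
p,R,s=tcp(); M=R.as_matrix(); print(p,"z",M[:,2].round(3),"x",M[:,0].round(3),s["joint_pos"].round(2),s["wrist_force"],s["clock"])
pc=R.apply([.059,0,.0615])+p; print("pan origin",pc)
lo=[R.apply([x+.059,y,.0615-z])+p for x in(-.05,.05) for y in(-.035,.035) for z in(.004,.017)]
print(proj("side",lo).round(),proj("top",lo).round())
pr=proj("side",lo);a=pr.min(0).astype(int);b=pr.max(0).astype(int)
print("side pan",whites("side",(a[0],a[1]-4,b[0],b[1]),165), "ref s7:")
r=cv2.imread("pics/s7.png"); print(r[278,345],r[275,305],r[330,310])
g=proj("side",[[.5404,.1443,z] for z in(.02,.05,.085)]); print(g)
print("tube",whites("side",(305,295,340,360),110))
E
```

```text
[0.66542934 0.16873298 0.30304658] z [-0.002  0.    -1.   ] x [-0.993 -0.118  0.002] [0.13 0.56 0.56 1.58 0.   0.01] [-2.12929746e-01 -1.12549581e-03 -1.96709555e+00] 35.5
pan origin [0.60672372 0.16175704 0.24166062]
[[272. 277.]
 [271. 273.]
 [283. 294.]
 [283. 289.]
 [310. 266.]
 [310. 262.]
 [324. 282.]
 [324. 277.]] [[276. 161.]
 [275. 159.]
 [242. 164.]
 [240. 162.]
 [279. 208.]
 [278. 207.]
 [244. 212.]
 [243. 210.]]
side pan [(33, [315.9, 270.9])] ref s7:
[214 223 220] [161 170 174] [ 89  95 100]
[[322.29652638 339.6128267 ]
 [322.24952962 331.13272008]
 [322.19306643 320.93628014]]
tube [(1239, [319.5, 318.3])]
```

```bash
python3 - <<'E'
from h import *
asc("side",(288,258,332,286))
print()
r=cv2.imread("pics/s7.png")[::3,::3].mean(2)/10
# before pour: same area around pan (crop origin 180,180)
for row in r[78:112,84:146]: print(" ".join(f"{v:2.0f}" for v in row))
print("dies",[(d["score"],d["location"],int(d["region"].sum())) for d in models.silhouettes("die0","side")])
E
```

```text
14  14  14* 13* 13* 12* 11* 10* 10* 10* 10* 10* 10* 10* 10* 10* 10* 10*  9* 10* 10* 10* 10* 10* 10* 10  11  11  11  11  11  11  11  11  11  11  11  11  11  11  11  11  11  11 
13* 13* 12* 11* 11* 10* 10* 10* 10* 10* 10* 10* 10* 10* 10*  9* 10* 10* 10* 10* 10* 10* 10* 10* 10* 10  10  11  11  11  11  11  11  11  11  11  11  11  11  11  11  11  11  11 
10* 10* 10* 10* 10* 10* 10* 10* 10* 10*  9* 10*  9*  9*  9* 10* 10* 10* 10* 10* 10* 10* 10* 10* 10* 10* 10  11  11  11  11  11  11  11  11  11  11  11  11  11  11  11  11  11 
10* 10* 10* 10* 10*  9* 10*  9*  9*  9*  9* 10* 10* 10* 10* 10* 10* 10* 10*  9*  9* 10*  9*  9* 10* 10* 10  11  11  11  11  11  11  11  11  11  11  11  11  11  11  11  11  11 
10* 10* 10*  9*  9*  9* 10*  9* 10* 10* 10* 10*  9* 10* 10* 10* 10* 10*  9* 10* 10* 10* 10* 10* 10* 10* 10  11  11  11  11  11  11  11  11  11  11  11  11  11  11  11  11  11 
 9*  9*  9*  9* 10* 10* 10* 10* 10* 10* 10* 10* 10* 10*  9*  9*  9* 10* 10* 10* 10* 10* 10* 10* 10* 11* 11  12  11  11  11  11  11  11  11  11  11  11  11  11  11  11  11  11 
 9*  9*  9* 10* 10* 10* 10* 10* 10* 10* 10* 
[... 9488 characters left out ...]
0 10 10 10 10 10 10 10 10 10 10 10 10 10 10 10 11 11 11 12 13 13 14 15 15 15 15 15 15 16 16 16 16 16 16 16
12 12 12 12 12 10  8  8  8  8  9  9  9  9  9  9  9  9 10 10 10 10 10 10 10 10 10 10 10 10 10 10 10 10 10 10 10 10 10 11 11 11 12 13 13 14 14 14 15 15 15 15 15 15 15 16 16 16 16 16 16 16
12 12 12 12 12 11  9  8  8  8  9  9 10 10 10 10 10 10 10  9 10  9 10 10 10 10 10 10 10 10 10 10 10 10 10 10 11 11 12 12 13 13 14 14 14 14 15 15 15 15 15 15 15 15 15 16 16 16 16 16 16 16
12 12 12 12 12 12 10  8  8  8  8  9  9  9 10 10 10 10 10 10 10 10 10 10 10 10 10 10 10 10 10 10 11 11 11 12 13 13 14 14 14 14 14 14 15 15 15 15 15 15 15 15 15 15 16 16 16 16 16 16 16 16
dies [(0.64, [298.8, 275.8], 1804)]
```

```bash
python3 - <<'E'
from h import *
p,R,s=tcp()
for uv in((316,270),(318,269)):
    o,d=ray("side",uv); n=[0,0,1]; z=p[2]-.0615+.008
    X=o+d*(z-o[2])/d[2]; L=R.inv().apply(X-p); print("pan local",L[0]-.059,L[1])
f=np.array([.9929,.1186,0]); Ra=down(np.arctan2(f[1],f[0])+np.pi/2)
plan(Ra,[.5098,-.2272,.303])
Rb=down(np.deg2rad(84.2)); print((Ra.inv()*Rb).as_rotvec()/np.pi)
E
```

```text
pan local 0.05209919771347672 -0.008758230834466488
pan local 0.05810120782680242 -0.010325069320903716
turn [ 0.     -0.0006 -0.0001]
shift [ 1.680e+00 -3.123e+00  3.000e-03]
[0.         0.         0.07006443]
```

The bright patch lies on the pan's ramp and was there before the pour too, so the pan looks empty. I'll carry it back.

drive_tool:
  series:
    - [[0.06,-0.112,0,0,0,0],[0.108,-0.2,0,0,0,0],[0.108,-0.2,0,0,0,0],[0.108,-0.2,0,0,0,0],[0.108,-0.2,0,0,0,0],[0.108,-0.2,0,0,0,0],[0.108,-0.2,0,0,0,0],[0.108,-0.2,0,0,0,0],[0.108,-0.2,0,0,0,0],[0.108,-0.2,0,0,0,0],[0.108,-0.2,0,0,0,0],[0.108,-0.2,0,0,0,0],[0.108,-0.2,0,0,0,0],[0.108,-0.2,0,0,0,0],[0.108,-0.2,0,0,0,0],[0.108,-0.211,0,0,0,0],[0,0,0,0,0,0.035],[0,0,0,0,0,0.035],[0,0,0,0,0,0]]

```text
clock: 38.08
tcp_pos: [0.5091, -0.2276, 0.3046]
orientation: [-0.0, 0.051, 0.999, -0.0]
wrist_force: [0.5, 0.7, -2.1]
finger_gap: 0.0089
grip_force: 78.3
```

drive_tool:
  series:
    - [[0,0,0.2,0,0,0],[0,0,0.25,0,0,0],[0,0,0.25,0,0,0],[0,0,0.25,0,0,0],[0,0,0.25,0,0,0],[0,0,0.25,0,0,0],[0,0,0.2,0,0,0],[0,0,0.15,0,0,0],[0,0,0,0,0,0],[0,0,0,0,0,0]]

```text
clock: 39.33
tcp_pos: [0.5103, -0.2275, 0.0894]
orientation: [0.0, 0.05, 0.999, -0.0]
wrist_force: [0.2, -0.7, -0.2]
finger_gap: 0.0089
grip_force: 78.3
```

```bash
python3 - <<'E'
from h import *
p,R,s=tcp(); print(p,s["clock"],s["joint_pos"].round(2),s["wrist_force"]); plan(down(np.deg2rad(84.2)),[.5098,-.2272,.0630])
E
```

```text
[ 0.51025741 -0.22745778  0.08936052] 39.325 [-0.56  0.37 -0.26  0.94 -0.   -0.46] [ 0.15663296 -0.69261011 -0.1973361 ]
turn [-0.0002  0.0003  0.0002]
shift [0.004 0.002 0.22 ]
```

drive_tool:
  series:
    - [[0.004,0,0.1,0,0,0],[0,0,0.06,0,0,0],[0,0,0.03,0,0,0],[0,0,0.015,0,0,0],[0,0,0,0,0,0],[0,0,0,0,0,0]]

```text
clock: 40.08
tcp_pos: [0.5097, -0.2272, 0.0642]
orientation: [0.0, 0.051, 0.999, -0.0]
wrist_force: [0.1, 1.5, -1.3]
finger_gap: 0.009
grip_force: 78.5
```

drive_tool:
  series:
    - [[0,0,0.01,0,0,0],[0,0,0.01,0,0,0],[0,0,0,0,0,0]]

```text
clock: 40.45
tcp_pos: [0.5098, -0.2272, 0.0626]
orientation: [0.001, 0.051, 0.999, -0.0]
wrist_force: [-2.5, 1.6, 6.0]
finger_gap: 0.0089
grip_force: 79.7
```

drive_tool:
  series:
    - [[0,0,0,0,0,0],[0,0,0,0,0,0],[0,0,-0.1,0,0,0],[0,0,-0.25,0,0,0],[0,0,-0.3,0,0,0],[0,0,-0.3,0,0,0],[0,0,-0.3,0,0,0],[0,0,-0.3,0,0,0],[0,0,-0.2,0,0,0],[0,0,0,0,0,0]]
  jaw: 0

```text
clock: 41.7
tcp_pos: [0.5105, -0.2277, 0.2743]
orientation: [0.002, 0.051, 0.999, -0.001]
wrist_force: [-0.3, 0.1, -0.4]
finger_gap: 0.0428
grip_force: 0.0
```

```bash
python3 - <<'E'
from h import *
p,R,s=tcp(); print(p,s["clock"],s["finger_gap"])
print("top whites",whites("top",(160,120,540,320),160))
print("side tube",whites("side",(300,290,345,365),135))
print("tube px",proj("top",[[.5404,.1443,z] for z in(.016,.085,.155)]).round(1),proj("side",[[.5404,.1443,z] for z in(.016,.085,.155)]).round(1))
asc("top",(264,222,290,248))
print("dies top",[(round(d["score"],2),d["location"],int(d["region"].sum())) for d in models.silhouettes("die0","top")])
print("dies side",[(round(d["score"],2),d["location"],int(d["region"].sum())) for d in models.silhouettes("die0","side")])
print("pan",[(round(d["score"],2),d["location"]) for d in models.silhouettes("pan","top")])
plan(down(np.deg2rad(17)),[p[0],p[1],.27],[.536,.0495,.27],[.536,.0495,.187])
E
```

```text
[ 0.51049181 -0.22773863  0.27432042] 41.7 0.042769768053194046
top whites [(17, [254.8, 133.8]), (130, [259.6, 154.0]), (97, [248.3, 142.5]), (38, [251.6, 151.5])]
side tube [(218, [320.0, 297.7]), (19, [301.6, 312.6])]
tube px [[278.8 237.1]
 [275.7 232.3]
 [272.3 226.7]] [[322.3 340.7]
 [322.2 320.9]
 [322.1 299.5]]
10* 14* 15* 14* 12* 10* 10* 10* 10*  9*  9*  8*  8*  8*  8*  7*  7*  7*  9* 11* 11* 11* 11* 11* 11* 11*
 9* 12* 12* 11* 10* 10* 10* 10*  9*  8*  8*  8*  7*  7*  7*  7*  7*  7*  7*  9* 11* 11* 11* 11* 11* 11*
 9*  8*  8*  9* 10* 10* 10*  9*  8*  8*  7*  7*  7*  7*  7*  6*  6*  6*  7*  7*  9* 10* 11* 11* 10* 10*
 8*  7*  8*  9*  9*  9*  9*  8*  8*  7*  7*  6*  6*  6*  5*  5*  5*  5*  6*  6*  8* 10* 11* 11* 10* 10*
 8*  7*  9*  9*  9*  9*  8*  8*  7*  6*  6*  5*  4*  4*  4*  4*  4*  4*  5*  6*  6*  9* 10* 10* 10* 10*
 7*  8*  9*  9*  9*  9*  8*  7*  6*  5*  4*  4*  4*  4*  4*  4*  4*  6*  8*  8*  7*  6*  9* 10* 11* 10*
 7*  9*  9*  9*  9*  8*  7*  6*  4*  4*  4*  4*  4*  4*  4*  5*  7*  9* 10* 11* 10*  7* 10* 10* 10* 10*
 7*  9*  9*  9*  9*  7*  5*  4*  4*  4*  5*  6*  6*
[... 1506 characters left out ...]
9*
 8*  8*  8*  8*  8*  8*  8*  8*  8*  8*  8*  9*  9*  9*  9*  9*  9*  9*  9*  9*  9*  9*  9*  9*  9*  9*
 8*  8*  8*  8*  8*  8*  8*  8*  8*  8*  8*  9*  9*  9*  9*  9*  9*  9*  9*  9*  9*  9*  9*  9*  9*  9*
 8*  8*  8*  8*  8*  8*  8*  8*  8*  8*  9*  9*  9*  9*  9*  9*  9*  9*  9*  9*  9*  9*  9*  9*  9*  9*
 8*  8*  8*  8*  8*  8*  8*  8*  8*  8*  9*  9*  9*  9*  9*  9*  9*  9*  9*  9*  9*  9*  9*  9*  9*  9*
dies top [(0.55, [301.5, 277.6], 731), (0.47, [275.5, 236.0], 42), (0.38, [284.8, 232.6], 37)]
dies side []
pan [(0.83, [422.6, 268.1]), (0.65, [178.9, 209.6])]
turn [-1.000e-04 -8.000e-04  3.732e-01]
shift [-0.012  0.01   0.002]
shift [2.147 0.879 0.   ]
shift [0.    0.    0.692]
```

Four separate discs show inside the tube, at (276,234), (283,230), (271,240) and (279,240), and none are left on the bench or in the pan. Now swinging the funnel clear.

drive_tool:
  series:
    - [[0,0,0,0,0,0.0535],[0,0,0,0,0,0.0535],[0,0,0,0,0,0.0535],[0,0,0,0,0,0.0535],[0,0,0,0,0,0.0535],[0,0,0,0,0,0.0535],[0,0,0,0,0,0.052],[0.21,0.088,0,0,0,0],[0.21,0.088,0,0,0,0],[0.21,0.088,0,0,0,0],[0.21,0.088,0,0,0,0],[0.21,0.088,0,0,0,0],[0.21,0.088,0,0,0,0],[0.21,0.088,0,0,0,0],[0.21,0.088,0,0,0,0],[0.21,0.088,0,0,0,0],[0.245,0.097,0,0,0,0],[0,0,0,0,0,0],[0,0,0,0,0,0]]

```text
clock: 44.38
tcp_pos: [0.5362, 0.0489, 0.2709]
orientation: [-0.0, 0.594, 0.804, -0.001]
wrist_force: [-0.3, -0.1, 0.2]
finger_gap: 0.043
grip_force: 0.0
```

```bash
python3 - <<'E'
from h import *
p,R,s=tcp(); print(p,s["clock"],s["joint_pos"].round(2))
plan(down(np.deg2rad(17)),[.536,.0495,.187])
E
```

```text
[0.53616285 0.04887865 0.27093325] 44.375 [-0.06  0.24  0.01  1.35 -0.    1.22]
turn [-0.0004  0.      0.0003]
shift [0.005 0.    0.699]
```

drive_tool:
  series:
    - [[0.005,0,0.15,0,0,0],[0,0,0.2,0,0,0],[0,0,0.2,0,0,0],[0,0,0.15,0,0,0],[0,0,0,0,0,0]]

```text
clock: 45.0
tcp_pos: [0.535, 0.0487, 0.186]
orientation: [-0.001, 0.595, 0.804, -0.001]
wrist_force: [0.2, 0.1, 0.3]
finger_gap: 0.0425
grip_force: 0.0
```

drive_tool:
  series:
    - [[0,0,0,0,0,0],[0,0,0,0,0,0],[0,0,0,0,0,0],[0,0,0,0,0,0],[0,0,0,0,0,0],[-0.022,0.0515,0,0,0,0.0389],[-0.022,0.0515,0,0,0,0.0389],[-0.022,0.0515,0,0,0,0.0389],[-0.022,0.0515,0,0,0,0.0389],[-0.022,0.0515,0,0,0,0.0389],[-0.022,0.0515,0,0,0,0.0389]]
  jaw: -1
  grip_force: 20

```text
clock: 46.38
tcp_pos: [0.5731, 0.035, 0.1886]
orientation: [-0.0, 0.844, 0.536, 0.001]
wrist_force: [1.7, 4.3, 2.7]
finger_gap: 0.0151
grip_force: 24.4
```

drive_tool:
  series:
    - [[-0.022,0.0515,0,0,0,0.0389],[-0.022,0.0515,0,0,0,0.0389],[-0.022,0.0515,0,0,0,0.0389],[-0.022,0.0515,0,0,0,0.0389],[-0.022,0.0515,0,0,0,0.0389],[-0.022,0.0515,0,0,0,0.0389],[-0.022,0.0515,0,0,0,0.0389],[-0.022,0.0515,0,0,0,0.0389],[0,0,0,0,0,0]]

```text
clock: 47.5
tcp_pos: [0.5895, -0.0154, 0.1887]
orientation: [-0.0, 0.997, 0.078, 0.002]
wrist_force: [5.4, 1.8, -1.1]
finger_gap: 0.0155
grip_force: 24.2
```

drive_tool:
  series:
    - [[0,0,0,0,0,0],[0,0,0,0,0,0],[0,0,-0.2,0,0,0],[0,0,-0.3,0,0,0],[0,0,-0.2,0,0,0],[0,0,0,0,0,0]]
  jaw: 0.3

```text
clock: 48.25
tcp_pos: [0.5886, -0.0156, 0.2735]
orientation: [0.001, 0.997, 0.079, 0.002]
wrist_force: [0.2, -0.1, -0.3]
finger_gap: 0.056
grip_force: 0.0
```

```bash
python3 - <<'E'
from h import *
p,R,s=tcp(); print(p,s["clock"],s["joint_pos"].round(2),R.as_matrix()[:,0].round(3),s["finger_gap"])
snap("top"); snap("side")
for n in("lid","funnel_mouth"):
  for c in("top","side"): print(n,c,[(round(d["score"],2),np.round(d["location"],1),int(d["region"].sum())) for d in models.silhouettes(n,c)])
E
```

```text
[ 0.58855589 -0.01557417  0.27353212] 48.25 [-0.16  0.33  0.15  1.38 -0.    2.82] [0.988 0.157 0.003] 0.05597531759101913
lid top [(0.74, array([161.8, 217.3]), 1253)]
lid side [(0.68, array([353.6, 319. ]), 222)]
funnel_mouth top []
funnel_mouth side [(0.93, array([253.4, 276.6]), 2024), (0.66, array([400.4, 392.1]), 620), (0.64, array([220.2, 260.2]), 601)]
```

```bash
cat >lid.py <<'E'
from h import *
from scipy.optimize import minimize
def lidfit(im,c,box,x0):
    x0_,y0,x1,y1=box; a=im[y0:y1,x0_:x1].astype(int); m=(a.max(2)-a.min(2)<14)
    n,l,st,ce=cv2.connectedComponentsWithStats(m.astype(np.uint8)); i=1+np.argmax(st[1:,4]); m=(l==i)
    m=cv2.morphologyEx(m.astype(np.uint8),cv2.MORPH_CLOSE,np.ones((5,5)))>0
    t=np.linspace(0,2*np.pi,40)[:,None]
    def cost(p):
        P=[]
        for r,z in((.038,.008),(.038,.014),(.013,.038)): P.append(np.c_[p[0]+r*np.cos(t),p[1]+r*np.sin(t),0*t+z+(p[2] if len(p)>2 else 0)])
        r=np.zeros(m.shape,np.uint8); S=16
        for Q in (np.vstack(P[:2]),P[2]):
            h=cv2.convexHull(((proj(c,Q)-[x0_,y0])*S).astype(np.int32)); cv2.fillConvexPoly(r,h,1,cv2.LINE_8,4)
        return np.sum((r>0)!=m)
    best=min(((cost((x0[0]+dx,x0[1]+dy,*x0[2:])),x0[0]+dx,x0[1]+dy) for dx in np.arange(-.008,.0081,.001) for dy in np.arange(-.008,.0081,.001)))
    return best,int(m.sum())
E
python3 - <<'E'
from lid import *
print(lidfit(cv2.imread("pics/top0.png")[:,:,::-1],"top",(275,255,325,300),(.444,.086)))
print(lidfit(cv2.imread("pics/side0.png")[:,:,::-1],"side",(333,300,375,340),(.444,.086)))
E
```

```text
((np.int64(75), np.float64(0.445), np.float64(0.087)), 709)
((np.int64(276), np.float64(0.45), np.float64(0.08199999999999999)), 654)
```

```bash
python3 - <<'E'
from h import *
plan(down(0),[.445,.0865,.2735],[.445,.0865,.08],[.445,.0865,.029])
E
```

```text
turn [-0.0007  0.0005 -0.4499]
shift [ 0.849 -1.185 -0.028]
shift [0.    0.    1.612]
shift [0.    0.    0.425]
```

drive_tool:
  series:
    - [[0,0,0,0,0,-0.05],[0,0,0,0,0,-0.05],[0,0,0,0,0,-0.05],[0,0,0,0,0,-0.05],[0,0,0,0,0,-0.05],[0,0,0,0,0,-0.05],[0,0,0,0,0,-0.05],[0,0,0,0,0,-0.05],[0,0,0,0,0,-0.05],[0.14,-0.2,0,0,0,0],[0.14,-0.2,0,0,0,0],[0.14,-0.2,0,0,0,0],[0.14,-0.2,0,0,0,0],[0.14,-0.2,0,0,0,0],[0.149,-0.185,0,0,0,0],[0,0,0.3,0,0,0],[0,0,0.3,0,0,0],[0,0,0.3,0,0,0],[0,0,0.3,0,0,0],[0,0,0,0,0,0]]

```text
clock: 51.05
tcp_pos: [0.4427, 0.0864, 0.1248]
orientation: [-0.002, 0.707, 0.707, -0.003]
wrist_force: [-0.2, -0.2, 0.4]
finger_gap: 0.0555
grip_force: 0.0
```

```bash
python3 - <<'E'
from lid import *
p,R,s=tcp(); print(p,s["clock"],s["joint_pos"].round(2))
plan(down(0),[.445,.0865,.029])
im=snap("side"); print([(round(d["score"],2),np.round(d["location"],1),int(d["region"].sum())) for d in models.silhouettes("lid","side")])
r=proj("side",[[.445,.0865,.014]]);print(r)
E
```

```text
[0.44265457 0.08638678 0.12480834] 51.05 [ 0.01  0.16 -0.46  0.96 -0.    1.59]
turn [-0.0022  0.0001  0.0001]
shift [0.001 0.02  0.798]
[(0.6, array([357. , 318.4]), 256)]
[[347.49524105 319.49545938]]
```

drive_tool:
  series:
    - [[0,0.02,0.2,0,0,0],[0,0,0.2,0,0,0],[0,0,0.2,0,0,0],[0,0,0.12,0,0,0],[0,0,0.078,0,0,0],[0,0,0,0,0,0],[0,0,0,0,0,0]]

```text
clock: 52.02
tcp_pos: [0.4487, 0.0864, 0.0325]
orientation: [0.0, 0.707, 0.707, 0.0]
wrist_force: [0.3, 0.1, 0.0]
finger_gap: 0.0557
grip_force: 0.0
```

drive_tool:
  series:
    - [[0,0,0,0,0,0],[0,0,0,0,0,0],[0,0,0,0,0,0],[0,0,0,0,0,0],[0,0,0,0,0,0],[0,0,0,0,0,0]]
  jaw: -1
  grip_force: 40

```text
clock: 52.78
tcp_pos: [0.4484, 0.0864, 0.0324]
orientation: [0.0, 0.707, 0.707, 0.0]
wrist_force: [-1.6, -0.7, 5.6]
finger_gap: 0.0239
grip_force: 39.0
```

```bash
python3 - <<'E'
from lid import *
p,R,s=tcp(); print(p,s["finger_gap"],s["grip_force"],s["wrist_force"])
E
```

```text
[0.44843212 0.08643342 0.03239448] 0.023916597287304858 39.01152491569519 [-1.586095   -0.71282844  5.58797766]
```

```bash
python3 - <<'E'
from h import *
t=np.linspace(0,2*np.pi,180,endpoint=False)
acc=0
for c in("top","side"):
    g=cv2.GaussianBlur(cv2.imread(f"pics/{c}0.png",0).astype(np.float32),(0,0),.7); G=np.hypot(cv2.Sobel(g,5,1,0),cv2.Sobel(g,5,0,1))
    res=[]
    for dx in np.arange(-.008,.0081,.0005):
        for dy in np.arange(-.008,.0081,.0005):
            v=0
            for r in(.033,.030):
                X=np.c_[.5404+dx+r*np.cos(t),.1443+dy+r*np.sin(t),0*t+.085]; q=proj(c,X).astype(np.float32)
                v+=cv2.remap(g if r==.0315 else G,q[:,:1],q[:,1:],1).mean()
            res.append((v,dx,dy))
    res.sort(reverse=True); print(c,[np.round(r,4).tolist() for r in res[:4]])
    v=np.array(res); acc=acc+v[np.lexsort((v[:,2],v[:,1]))]
i=np.argmax(acc[:,0]); print("both",acc[i]/2)
plan(down(0),*[np.array([.5404,.1443,.18])])
E
```

```text
top [[200.4196, 0.0015, 0.004], [200.1395, 0.0015, 0.0045], [200.122, 0.002, 0.004], [199.6556, 0.001, 0.004]]Traceback (most recent call last):
  File "<stdin>", line 11, in <module>
  File "h.py", line 11, in proj
    i=viewer.camera_info(c)
ValueError: time passes only in moves, steps and waits
```

```bash
cat > tub.py <<'E'
from h import *
t=np.linspace(0,2*np.pi,120,endpoint=False)
CI={c:viewer.camera_info(c) for c in("top","side")}
def pj(c,X):
    i=CI[c]; return cv2.projectPoints(X.reshape(-1,1,3),cv2.Rodrigues(i["R"])[0],i["t"],i["intrinsics"],i["D"])[0][:,0].astype(np.float32)
d=np.arange(-.008,.0081,.001); tot=0
for c in("top","side"):
    g=cv2.imread(f"pics/{c}0.png",0).astype(np.float32); G=np.hypot(cv2.Sobel(g,5,1,0),cv2.Sobel(g,5,0,1))
    def f(dx,dy,r,I):
        q=pj(c,np.c_[.5404+dx+r*np.cos(t),.1443+dy+r*np.sin(t),0*t+.085]); return cv2.remap(I,q[:,:1],q[:,1:],1).mean()
    for nm,fn in(("bright rim",lambda x,y:f(x,y,.0315,g)),("outer edge",lambda x,y:f(x,y,.033,g)-f(x,y,.0365,g)),("inner",lambda x,y:f(x,y,.031,g)-f(x,y,.027,g))):
        V=np.array([[fn(x,y) for y in d] for x in d]); i=np.unravel_index(V.argmax(),V.shape); print(c,nm,d[i[0]].round(4),d[i[1]].round(4),V.max().round(1))
E
python3 tub.py
```

```text
top bright rim 0.001 0.001 109.4
top outer edge 0.001 0.0 21.1
top inner 0.001 0.001 36.9
side bright rim 0.002 -0.002 135.2
side outer edge 0.002 -0.002 12.2
side inner 0.003 -0.002 12.9
```

drive_tool:
  series:
    - [[0,0,-0.1,0,0,0],[0,0,-0.25,0,0,0],[0,0,-0.25,0,0,0],[0,0,-0.25,0,0,0],[0,0,-0.25,0,0,0],[0,0,-0.13,0,0,0],[0.06,0.09,0,0,0,0],[0.12,0.2,0,0,0,0],[0.12,0.2,0,0,0,0],[0.12,0.2,0,0,0,0],[0.058,0.086,0,0,0,0],[0,0,0,0,0,0],[0,0,0,0,0,0],[0,0,0,0,0,0]]

```text
clock: 54.52
tcp_pos: [0.5404, 0.1434, 0.1795]
orientation: [-0.0, 0.707, 0.707, -0.0]
wrist_force: [-0.7, -0.3, -1.5]
finger_gap: 0.0238
grip_force: 39.4
```

```bash
python3 - <<'E'
from h import *
p,R,s=tcp(); print(p,s["finger_gap"],s["wrist_force"],s["clock"])
plan(down(0),[.5415,.1438,p[2]],[.5415,.1438,.122])
E
```

```text
[0.54043933 0.14344383 0.17945019] 0.02382761511749825 [-0.71503546 -0.25777712 -1.4731444 ] 54.525
turn [-0.0001  0.0001 -0.0001]
shift [0.003 0.009 0.   ]
shift [0.    0.    0.479]
```

drive_tool:
  series:
    - [[0.003,0.009,0.1,0,0,0],[0,0,0.15,0,0,0],[0,0,0.15,0,0,0],[0,0,0.08,0,0,0],[0,0,0.02,0,0,0],[0,0,0.02,0,0,0],[0,0,0,0,0,0]]

```text
clock: 55.4
tcp_pos: [0.5425, 0.1442, 0.1173]
orientation: [0.0, 0.707, 0.707, 0.0]
wrist_force: [1.0, -0.2, -1.0]
finger_gap: 0.0234
grip_force: 39.4
```

drive_tool:
  series:
    - [[0,0,0.02,0,0,0],[0,0,0.02,0,0,0],[0,0,0,0,0,0]]

```text
clock: 55.78
tcp_pos: [0.542, 0.1442, 0.1119]
orientation: [-0.0, 0.707, 0.707, -0.0]
wrist_force: [0.4, -0.6, -0.1]
finger_gap: 0.0237
grip_force: 39.4
```

drive_tool:
  series:
    - [[0,0,0.015,0,0,0],[0,0,0.01,0,0,0],[0,0,0,0,0,0]]

```text
clock: 56.15
tcp_pos: [0.5422, 0.1442, 0.1094]
orientation: [0.0, 0.707, 0.707, 0.0]
wrist_force: [-1.2, -0.0, 1.5]
finger_gap: 0.0234
grip_force: 39.7
```

drive_tool:
  series:
    - [[0,0,0,0,0,0],[0,0,0,0,0,0],[0,0,0,0,0,0],[0,0,-0.15,0,0,0],[0,0,-0.3,0,0,0],[0,0,-0.4,0,0,0],[0,0,-0.4,0,0,0],[0,0,-0.4,0,0,0],[0,0,-0.3,0,0,0],[0,0,0,0,0,0]]
  jaw: 0.1

```text
clock: 57.4
tcp_pos: [0.5435, 0.1443, 0.3465]
orientation: [0.002, 0.707, 0.707, 0.002]
wrist_force: [0.3, 0.5, -0.8]
finger_gap: 0.0469
grip_force: 0.0
```

```bash
cat >lev.py <<'E'
from h import *
O=np.array([.541,.1443]); s_=.0458; XS=-.075
def st(x,y,z): return np.array([O[0]+x*.999+y*s_, O[1]-x*s_+y*.999, z])
R0=down(np.pi/2-s_)
sx=np.array([.999,-s_,0])
def pose(b,tau,off=(0,0,0)):
    b=np.radians(b); return st(XS,.15-.2*np.cos(b),.135+.2*np.sin(b))+np.array(off), Rn.from_rotvec(sx*np.radians(tau))*R0
def rows(bs,taus,off=(0,0,0),cmd=None):
    p,R,_=tcp() if cmd is None else (*cmd,0)
    for b,t in zip(bs,taus):
        q,Q=pose(b,t,off); print(np.r_[R.inv().apply(q-p)/.12,(R.inv()*Q).as_rotvec()/np.pi].round(3).tolist()); p,R=q,Q
E
python3 - <<'E'
from lev import *
plan(R0,st(XS,.1847,.40),st(XS,.1847,.333))
E
```

```text
turn [ 0.0018  0.0014 -0.4854]
shift [ 0.646  1.538 -0.446]
shift [0.    0.    0.558]
```

drive_tool:
  series:
    - [[0,0,-0.15,0,0,-0.0539],[0,0,-0.15,0,0,-0.0539],[0,0,-0.15,0,0,-0.0539],[0,0,0,0,0,-0.0539],[0,0,0,0,0,-0.0539],[0,0,0,0,0,-0.0539],[0,0,0,0,0,-0.054],[0,0,0,0,0,-0.054],[0,0,0,0,0,-0.054],[0.08,0.192,0,0,0,0],[0.08,0.192,0,0,0,0],[0.08,0.192,0,0,0,0],[0.08,0.192,0,0,0,0],[0.08,0.192,0,0,0,0],[0.08,0.192,0,0,0,0],[0.08,0.192,0,0,0,0],[0.086,0.194,0,0,0,0],[0,0,0,0,0,0],[0,0,0,0,0,0]]

```text
clock: 59.78
tcp_pos: [0.4732, 0.3317, 0.3963]
orientation: [-0.001, 0.023, 1.0, -0.001]
wrist_force: [-0.2, -0.2, -0.2]
finger_gap: 0.0473
grip_force: 0.0
```

```bash
python3 - <<'E'
from lev import *
p,R,s=tcp(); print(p,s["clock"],s["joint_pos"].round(2),s["finger_gap"]); plan(R0,st(XS,.1847,.333))
snap("side"); a=[(round(d["score"],2),np.round(d["location"],1),int(d["region"].sum())) for d in models.silhouettes("lid","side")]; print("lid",a)
print("lid expected",proj("side",[[.542,.144,.09]]))
E
```

```text
[0.47319734 0.33173993 0.39625513] 59.775 [ 0.47  0.34  0.46  1.69 -0.    0.52] 0.047300000865250866
turn [-0.0004 -0.0003  0.0001]
shift [-0.011  0.005  0.527]
lid [(0.87, array([323.9, 319.1]), 487)]
lid expected [[321.55516691 319.52037651]]
```

Side view: the network finds the lid on the tube at (324,319), as expected. Lowering onto the grip bar.

drive_tool:
  series:
    - [[-0.011,0.005,0.12,0,0,0],[0,0,0.15,0,0,0],[0,0,0.15,0,0,0],[0,0,0.1,0,0,0],[0,0,0,0,0,0],[0,0,0,0,0,0]]

```text
clock: 60.62
tcp_pos: [0.4748, 0.3325, 0.3354]
orientation: [0.0, 0.023, 1.0, 0.0]
wrist_force: [-0.2, -0.6, -0.1]
finger_gap: 0.0471
grip_force: 0.0
```

drive_tool:
  series:
    - [[0,0,0,0,0,0],[0,0,0,0,0,0],[0,0,0,0,0,0],[0,0,0,0,0,0],[0,0,0,0,0,0],[0,0,0,0,0,0]]
  jaw: -1
  grip_force: 60

```text
clock: 61.38
tcp_pos: [0.4748, 0.3329, 0.3356]
orientation: [0.001, 0.023, 1.0, 0.0]
wrist_force: [0.2, -0.9, 5.6]
finger_gap: 0.0156
grip_force: 58.8
```

```bash
python3 - <<'E'
from lev import *
p,R,s=tcp(); print(p,pose(100,0)[0],s["finger_gap"],s["wrist_force"],s["grip_force"])
rows(np.arange(97.5,59,-2.5),(100-np.arange(97.5,59,-2.5))*.45)
E
```

```text
[0.4747983  0.33287331 0.33558017] [0.47453562 0.33227991 0.33196155] 0.015619509437283281 [ 0.15494786 -0.85090834  5.56094408] 58.82332921028137
[0.002, -0.077, 0.019, -0.006, 0.0, 0.0]
[0.0, -0.072, -0.009, -0.006, -0.0, 0.0]
[0.0, -0.072, -0.008, -0.006, -0.0, 0.0]
[0.0, -0.072, -0.006, -0.006, -0.0, -0.0]
[0.0, -0.073, -0.004, -0.006, -0.0, -0.0]
[0.0, -0.073, -0.002, -0.006, -0.0, 0.0]
[0.0, -0.073, -0.001, -0.006, -0.0, 0.0]
[0.0, -0.073, 0.001, -0.006, -0.0, -0.0]
[0.0, -0.073, 0.003, -0.006, -0.0, -0.0]
[0.0, -0.073, 0.005, -0.006, -0.0, 0.0]
[0.0, -0.072, 0.006, -0.006, -0.0, -0.0]
[0.0, -0.072, 0.008, -0.006, -0.0, 0.0]
[0.0, -0.072, 0.01, -0.006, -0.0, 0.0]
[0.0, -0.072, 0.012, -0.006, -0.0, -0.0]
[0.0, -0.072, 0.013, -0.006, -0.0, 0.0]
[0.0, -0.071, 0.015, -0.006, -0.0, -0.0]
```

drive_tool:
  series:
    - [[0,-0.073,-0.01,-0.006,0,0],[0,-0.072,-0.009,-0.006,0,0],[0,-0.072,-0.008,-0.006,0,0],[0,-0.072,-0.006,-0.006,0,0],[0,-0.073,-0.004,-0.006,0,0],[0,-0.073,-0.002,-0.006,0,0],[0,-0.073,-0.001,-0.006,0,0],[0,-0.073,0.001,-0.006,0,0],[0,-0.073,0.003,-0.006,0,0],[0,-0.073,0.005,-0.006,0,0],[0,-0.072,0.006,-0.006,0,0],[0,-0.072,0.008,-0.006,0,0],[0,-0.072,0.01,-0.006,0,0],[0,-0.072,0.012,-0.006,0,0],[0,-0.072,0.013,-0.006,0,0],[0,-0.071,0.015,-0.006,0,0]]

```text
clock: 63.38
tcp_pos: [0.4688, 0.1971, 0.312]
orientation: [0.004, 0.022, 0.988, 0.151]
wrist_force: [1.6, 1.6, 5.6]
finger_gap: 0.0155
grip_force: 63.0
```

```bash
cat >>lev.py <<'E'
def where():
    p,R,s=tcp(); v=p-O_; d=np.array([-(p[0]-O[0])*-s_,0,0])
    ys=(p[0]-O[0])*s_+(p[1]-O[1])*.999; xs=(p[0]-O[0])*.999-(p[1]-O[1])*s_
    b=np.degrees(np.arctan2(p[2]-.135,.15-ys)); r=np.hypot(p[2]-.135,.15-ys)
    print("b",b.round(2),"r",r.round(4),"xs",xs.round(4),"tilt",np.degrees(np.arctan2(R.as_matrix()[1,2],-R.as_matrix()[2,2])).round(1),s["finger_gap"].round(4),"F",s["wrist_force"].round(1),s["grip_force"],s["joint_pos"].round(2),s["clock"])
O_=np.array([0,0,0])
E
python3 - <<'E'
from lev import *
where()
b=np.arange(57.5,9,-2.5); rows(b,(100-b)*.45)
E
```

```text
Traceback (most recent call last):
  File "lev.py", line 16, in where
    print("b",b.round(2),"r",r.round(4),"xs",xs.round(4),"tilt",np.degrees(np.arctan2(R.as_matrix()[1,2],-R.as_matrix()[2,2])).round(1),s["finger_gap"].round(4),"F",s["wrist_force"].round(1),s["grip_force"],s["joint_pos"].round(2),s["clock"])
                                                                                                                                        ^^^^^^^^^^^^^^^^^^^^^
AttributeError: 'float' object has no attribute 'round'
```

```bash
sed -i 's/s\["finger_gap"\].round(4)/s["finger_gap"]/' lev.py; python3 - <<'E'
from lev import *
where()
b=np.arange(57.5,9,-2.5); rows(b,(100-b)*.45)
E
```

```text
b 60.41 r 0.2036 xs -0.0745 tilt 17.3 0.0155068527928622 F [1.6 1.6 5.6] 62.98704743385315 [ 0.07  0.1  -0.08  1.35  0.3   0.12] 63.375
[0.004, -0.076, 0.049, -0.01, 0.001, 0.0]
[0.0, -0.07, 0.018, -0.006, -0.0, -0.0]
[0.0, -0.07, 0.02, -0.006, -0.0, 0.0]
[0.0, -0.069, 0.022, -0.006, -0.0, -0.0]
[0.0, -0.069, 0.023, -0.006, -0.0, 0.0]
[0.0, -0.068, 0.025, -0.006, -0.0, -0.0]
[0.0, -0.068, 0.027, -0.006, -0.0, 0.0]
[0.0, -0.067, 0.028, -0.006, -0.0, 0.0]
[0.0, -0.066, 0.03, -0.006, -0.0, 0.0]
[0.0, -0.066, 0.031, -0.006, -0.0, 0.0]
[0.0, -0.065, 0.033, -0.006, -0.0, 0.0]
[0.0, -0.064, 0.035, -0.006, -0.0, -0.0]
[0.0, -0.063, 0.036, -0.006, -0.0, 0.0]
[0.0, -0.062, 0.038, -0.006, -0.0, -0.0]
[0.0, -0.061, 0.039, -0.006, -0.0, 0.0]
[0.0, -0.06, 0.041, -0.006, -0.0, -0.0]
[0.0, -0.059, 0.042, -0.006, -0.0, -0.0]
[0.0, -0.058, 0.043, -0.006, -0.0, 0.0]
[0.0, -0.057, 0.045, -0.006, -0.0, -0.0]
[0.0, -0.056, 0.046, -0.006, -0.0, -0.0]
```

drive_tool:
  series:
    - [[0,-0.071,0.017,-0.006,0,0],[0,-0.07,0.018,-0.006,0,0],[0,-0.07,0.02,-0.006,0,0],[0,-0.069,0.022,-0.006,0,0],[0,-0.069,0.023,-0.006,0,0],[0,-0.068,0.025,-0.006,0,0],[0,-0.068,0.027,-0.006,0,0],[0,-0.067,0.028,-0.006,0,0],[0,-0.066,0.03,-0.006,0,0],[0,-0.066,0.031,-0.006,0,0],[0,-0.065,0.033,-0.006,0,0],[0,-0.064,0.035,-0.006,0,0],[0,-0.063,0.036,-0.006,0,0],[0,-0.062,0.038,-0.006,0,0],[0,-0.061,0.039,-0.006,0,0],[0,-0.06,0.041,-0.006,0,0]]

```text
clock: 65.38
tcp_pos: [0.4652, 0.1075, 0.2085]
orientation: [0.008, 0.022, 0.954, 0.298]
wrist_force: [2.9, -4.3, 5.6]
finger_gap: 0.0151
grip_force: 60.6
```

```bash
python3 - <<'E'
from lev import *
where()
b=np.r_[np.arange(17.5,2,-2.5),1.5,0,-1,-2,-3]; rows(b,(100-b)*.43)
E
```

```text
b 21.13 r 0.204 xs -0.074 tilt 34.6 0.01508689912833947 F [ 2.9 -4.3  5.6] 60.62303423881531 [-0.3   0.18 -0.34  1.21  0.58 -0.3 ] 65.375
[0.008, -0.067, 0.089, -0.004, 0.001, 0.0]
[0.0, -0.057, 0.045, -0.006, -0.0, 0.0]
[0.0, -0.056, 0.046, -0.006, -0.0, -0.0]
[0.0, -0.055, 0.048, -0.006, -0.0, 0.0]
[0.0, -0.054, 0.049, -0.006, -0.0, -0.0]
[0.0, -0.052, 0.05, -0.006, -0.0, -0.0]
[0.0, -0.051, 0.052, -0.006, -0.0, 0.0]
[0.0, -0.02, 0.021, -0.002, -0.0, -0.0]
[0.0, -0.03, 0.032, -0.004, -0.0, 0.0]
[0.0, -0.02, 0.021, -0.002, -0.0, 0.0]
[0.0, -0.019, 0.022, -0.002, -0.0, -0.0]
[0.0, -0.019, 0.022, -0.002, -0.0, -0.0]
```

drive_tool:
  series:
    - [[0,-0.059,0.043,-0.006,0,0],[0,-0.057,0.045,-0.006,0,0],[0,-0.056,0.046,-0.006,0,0],[0,-0.055,0.048,-0.006,0,0],[0,-0.054,0.049,-0.006,0,0],[0,-0.052,0.05,-0.006,0,0],[0,0,0,0,0,0],[0,0,0,0,0,0]]

```text
clock: 66.38
tcp_pos: [0.4647, 0.0961, 0.1576]
orientation: [0.009, 0.022, 0.936, 0.351]
wrist_force: [6.1, -0.1, 6.3]
finger_gap: 0.0157
grip_force: 62.0
```

```bash
python3 - <<'E'
from lev import *
where()
b=[3,2,1,0,-1,-2,-3]; rows(b,[42]*7)
E
```

```text
b 6.4 r 0.2029 xs -0.074 tilt 41.1 0.015666147117819534 F [ 6.1 -0.1  6.3] 61.962740421295166 [-0.38  0.29 -0.41  1.15  0.67 -0.43] 66.375
[0.009, -0.055, 0.086, -0.005, 0.001, -0.0]
[0.0, -0.02, 0.021, 0.0, 0.0, 0.0]
[0.0, -0.02, 0.021, 0.0, 0.0, 0.0]
[0.0, -0.02, 0.021, 0.0, 0.0, 0.0]
[0.0, -0.019, 0.022, 0.0, 0.0, 0.0]
[0.0, -0.019, 0.022, 0.0, 0.0, 0.0]
[0.0, -0.019, 0.022, 0.0, 0.0, 0.0]
```

drive_tool:
  series:
    - [[0,-0.02,0.021,0,0,0],[0,-0.02,0.021,0,0,0],[0,-0.02,0.021,0,0,0],[0,-0.02,0.021,0,0,0],[0,-0.02,0.022,0,0,0],[0,0,0,0,0,0]]

```text
clock: 67.12
tcp_pos: [0.4638, 0.0953, 0.1395]
orientation: [0.008, 0.022, 0.936, 0.35]
wrist_force: [4.3, -2.3, 4.1]
finger_gap: 0.0151
grip_force: 62.2
```

drive_tool:
  series:
    - [[0,-0.019,0.022,0,0,0],[0,-0.019,0.022,0,0,0],[0,0,0,0,0,0]]

```text
clock: 67.5
tcp_pos: [0.4633, 0.0956, 0.1333]
orientation: [0.008, 0.021, 0.936, 0.351]
wrist_force: [0.6, -4.5, 13.0]
finger_gap: 0.0154
grip_force: 63.8
```

```bash
python3 - <<'E'
from lev import *
where()
E
```

```text
b -0.48 r 0.2022 xs -0.0754 tilt 41.0 0.015407754640579087 F [ 0.6 -4.5 13. ] 63.8036584854126 [-0.38  0.31 -0.44  1.09  0.67 -0.43] 67.5
```

drive_tool:
  series:
    - [[0,-0.019,0.022,0,0,0],[0,0,0,0,0,0],[0,0,0,0,0,0]]

```text
clock: 67.88
tcp_pos: [0.4634, 0.0957, 0.1307]
orientation: [0.008, 0.021, 0.936, 0.351]
wrist_force: [-3.3, -6.1, 18.8]
finger_gap: 0.0154
grip_force: 64.4
```

```bash
python3 - <<'E'
from lev import *
where()
snap("side")
for n in("presser","lever_grip","lid"): print(n,[(round(d["score"],2),np.round(d["location"],1)) for d in models.silhouettes(n,"side")][:2])
for b in(2,0,-2,-3):
    b_=np.radians(b); print(b,proj("side",[st(0,.15-.15*np.cos(b_),.135+.15*np.sin(b_)),st(-.105,.15-.2*np.cos(b_),.135+.2*np.sin(b_))]).round(1).tolist())
E
```

```text
b -1.23 r 0.2021 xs -0.0753 tilt 41.1 0.015386141963761247 F [-3.3 -6.1 18.8] 64.38824772834778 [-0.38  0.32 -0.45  1.09  0.67 -0.43] 67.875
presser [(0.62, array([319. , 310.8]))]
lever_grip [(0.61, array([330.7, 315. ]))]
lid [(0.84, array([317.3, 318.7]))]
2 [[321.9, 304.2], [354.5, 284.6]]
0 [[321.9, 305.8], [354.4, 286.7]]
-2 [[321.9, 307.5], [354.3, 288.8]]
-3 [[321.9, 308.3], [354.3, 289.9]]
```

The force rose from about 5 N to 19 N over the last degrees, at the rubber foot's stiffness, so the foot is pressing the lid home. Easing the lever back slowly.

```bash
sed -i 's/def pose(b,tau,off=(0,0,0)):/def pose(b,tau,off=(0,0,0),r=.2025):/; s/\.15-\.2\*np.cos(b),\.135+\.2\*np.sin(b))+np/.15-r*np.cos(b),.135+r*np.sin(b))+np/' lev.py; python3 - <<'E'
from lev import *
t=lambda b:(100-b)*.405
b=np.r_[0,1,2,3.5,np.arange(5.5,100.1,2)]; rows(b,t(b),cmd=pose(-1.2,t(-1.2)))
E
```

```text
[-0.0, 0.023, -0.027, 0.003, 0.0, 0.0]
[-0.0, 0.019, -0.022, 0.002, 0.0, 0.0]
[-0.0, 0.02, -0.022, 0.002, 0.0, 0.0]
[-0.0, 0.03, -0.033, 0.003, 0.0, -0.0]
[-0.0, 0.041, -0.043, 0.005, 0.0, 0.0]
[-0.0, 0.041, -0.042, 0.005, 0.0, 0.0]
[-0.0, 0.042, -0.041, 0.005, 0.0, 0.0]
[-0.0, 0.043, -0.04, 0.005, 0.0, -0.0]
[-0.0, 0.044, -0.039, 0.005, 0.0, 0.0]
[-0.0, 0.045, -0.038, 0.005, 0.0, 0.0]
[-0.0, 0.046, -0.037, 0.005, 0.0, 0.0]
[-0.0, 0.046, -0.036, 0.005, 0.0, -0.0]
[-0.0, 0.047, -0.035, 0.005, 0.0, 0.0]
[-0.0, 0.048, -0.034, 0.005, 0.0, 0.0]
[-0.0, 0.049, -0.033, 0.005, 0.0, -0.0]
[-0.0, 0.049, -0.032, 0.005, 0.0, 0.0]
[-0.0, 0.05, -0.031, 0.005, 0.0, 0.0]
[-0.0, 0.051, -0.03, 0.005, 0.0, -0.0]
[-0.0, 0.051, -0.029, 0.005, 0.0, 0.0]
[-0.0, 0.052, -0.028, 0.005, 0.0, -0.0]
[-0.0, 0.052, -0.027, 0.005, 0.0, 0.0]
[-0.0, 0.053, -0.026, 0.005, 0.0, 0.0]
[-0.0, 0.053, -0.025, 0.005, 0.0, -0.0]
[-0.0, 0.054, -0.024, 0.005, 0.0, 0.0]
[-0.0, 0.054, -0.023, 0.005, 0.0, -0.0]
[-0.0, 0.055, -0.022, 0.005, 0.0, 0.0]
[-0.0, 0.055, -0.02, 0.005, 0.0, -0.0]
[-0.0, 0.056, -0.019, 0.005, 0.0, 0.0]
[-0.0
[... 226 characters left out ...]
-0.0]
[-0.0, 0.058, -0.011, 0.005, 0.0, 0.0]
[-0.0, 0.058, -0.01, 0.005, 0.0, -0.0]
[-0.0, 0.058, -0.009, 0.005, 0.0, 0.0]
[-0.0, 0.058, -0.007, 0.005, 0.0, 0.0]
[-0.0, 0.059, -0.006, 0.005, 0.0, 0.0]
[-0.0, 0.059, -0.005, 0.005, 0.0, -0.0]
[-0.0, 0.059, -0.004, 0.005, 0.0, 0.0]
[-0.0, 0.059, -0.002, 0.005, 0.0, 0.0]
[-0.0, 0.059, -0.001, 0.005, 0.0, 0.0]
[-0.0, 0.059, -0.0, 0.005, 0.0, -0.0]
[-0.0, 0.059, 0.001, 0.005, 0.0, 0.0]
[-0.0, 0.059, 0.002, 0.005, 0.0, 0.0]
[-0.0, 0.059, 0.004, 0.005, 0.0, 0.0]
[-0.0, 0.059, 0.005, 0.005, 0.0, -0.0]
[-0.0, 0.059, 0.006, 0.005, 0.0, 0.0]
[-0.0, 0.058, 0.007, 0.005, 0.0, 0.0]
[-0.0, 0.058, 0.009, 0.005, 0.0, 0.0]
[-0.0, 0.058, 0.01, 0.005, 0.0, -0.0]
```

drive_tool:
  series:
    - [[0,0.023,-0.027,0.003,0,0],[0,0.019,-0.022,0.002,0,0],[0,0.02,-0.022,0.002,0,0],[0,0.03,-0.033,0.003,0,0],[0,0.041,-0.043,0.0045,0,0],[0,0.041,-0.042,0.0045,0,0],[0,0.042,-0.041,0.0045,0,0],[0,0.043,-0.04,0.0045,0,0],[0,0.044,-0.039,0.0045,0,0],[0,0.045,-0.038,0.0045,0,0],[0,0.046,-0.037,0.0045,0,0],[0,0.046,-0.036,0.0045,0,0],[0,0.047,-0.035,0.0045,0,0],[0,0.048,-0.034,0.0045,0,0],[0,0.049,-0.033,0.0045,0,0],[0,0.049,-0.032,0.0045,0,0],[0,0.05,-0.031,0.0045,0,0],[0,0.051,-0.03,0.0045,0,0],[0,0.051,-0.029,0.0045,0,0],[0,0.052,-0.028,0.0045,0,0]]

```text
clock: 70.58
tcp_pos: [0.4651, 0.1293, 0.2523]
orientation: [0.006, 0.024, 0.975, 0.222]
wrist_force: [6.9, -24.6, 10.8]
finger_gap: 0.0157
grip_force: 60.6
```

```bash
python3 - <<'E'
from lev import *
where()
E
```

```text
b 34.84 r 0.2052 xs -0.0751 tilt 25.6 0.015680423956261808 F [  6.9 -24.6  10.8] 60.60454308986664 [-0.17  0.11 -0.26  1.26  0.44 -0.13] 70.575
```

drive_tool:
  series:
    - [[0,0.048,-0.034,0.0045,0,0],[0,0.049,-0.033,0.0045,0,0],[0,0.049,-0.032,0.0045,0,0],[0,0.05,-0.031,0.0045,0,0],[0,0,0,0,0,0]]

```text
clock: 71.2
tcp_pos: [0.4658, 0.1474, 0.2767]
orientation: [0.005, 0.023, 0.98, 0.198]
wrist_force: [0.7, -7.6, 8.5]
finger_gap: 0.0157
grip_force: 60.0
```

```bash
python3 - <<'E'
from lev import *
where()
E
```

```text
b 43.3 r 0.2066 xs -0.0753 tilt 22.8 0.015714951870432925 F [ 0.7 -7.6  8.5] 59.99576032161713 [-0.1   0.1  -0.2   1.3   0.4  -0.06] 71.2
```

```bash
python3 - <<'E'
from lev import *
pose.__defaults__=((0,0,0),.207)
t=lambda b:(100-b)*.4
b=np.arange(45.3,101,2); rows(b[:15],t(b)[:15],cmd=pose(43.3,t(43.3)))
E
```

```text
[-0.0, 0.055, -0.024, 0.004, 0.0, 0.0]
[-0.0, 0.056, -0.022, 0.004, 0.0, -0.0]
[-0.0, 0.056, -0.021, 0.004, 0.0, -0.0]
[-0.0, 0.057, -0.02, 0.004, 0.0, 0.0]
[-0.0, 0.057, -0.019, 0.004, 0.0, -0.0]
[-0.0, 0.058, -0.018, 0.004, 0.0, -0.0]
[-0.0, 0.058, -0.016, 0.004, 0.0, 0.0]
[-0.0, 0.058, -0.015, 0.004, 0.0, 0.0]
[-0.0, 0.059, -0.014, 0.004, 0.0, -0.0]
[-0.0, 0.059, -0.013, 0.004, 0.0, 0.0]
[-0.0, 0.059, -0.012, 0.004, 0.0, -0.0]
[-0.0, 0.059, -0.01, 0.004, 0.0, 0.0]
[-0.0, 0.06, -0.009, 0.004, 0.0, -0.0]
[-0.0, 0.06, -0.008, 0.004, 0.0, 0.0]
[-0.0, 0.06, -0.007, 0.004, 0.0, -0.0]
```

drive_tool:
  series:
    - [[0,0.055,-0.026,0.0044,0,0],[0,0.056,-0.025,0.0044,0,0],[0,0.056,-0.024,0.0044,0,0],[0,0.057,-0.022,0.0044,0,0],[0,0.057,-0.02,0.0044,0,0],[0,0.058,-0.019,0.0044,0,0],[0,0.058,-0.017,0.0044,0,0],[0,0.058,-0.016,0.0044,0,0],[0,0.059,-0.015,0.0044,0,0],[0,0.059,-0.014,0.0044,0,0]]

```text
clock: 72.45
tcp_pos: [0.4681, 0.2042, 0.3221]
orientation: [0.004, 0.023, 0.991, 0.13]
wrist_force: [-7.6, -3.9, 14.1]
finger_gap: 0.0152
grip_force: 59.3
```

```bash
python3 - <<'E'
from lev import *
where()
pose.__defaults__=((0,0,0),.209)
p,R,s=tcp(); t=lambda b:(100-b)*.4
b=np.arange(66,101,2); rows(b,t(b),cmd=pose(64,t(64)))
E
```

```text
b 63.45 r 0.2091 xs -0.0756 tilt 15.0 0.015207655252516553 F [-7.6 -3.9 14.1] 59.29014980792999 [ 0.11  0.11 -0.04  1.38  0.26  0.16] 72.45
[-0.0, 0.06, -0.011, 0.004, 0.0, 0.0]
[-0.0, 0.06, -0.01, 0.004, 0.0, -0.0]
[-0.0, 0.06, -0.009, 0.004, 0.0, 0.0]
[-0.0, 0.06, -0.007, 0.004, 0.0, -0.0]
[-0.0, 0.06, -0.006, 0.004, 0.0, 0.0]
[-0.0, 0.061, -0.005, 0.004, 0.0, -0.0]
[-0.0, 0.061, -0.004, 0.004, 0.0, -0.0]
[-0.0, 0.061, -0.002, 0.004, 0.0, 0.0]
[-0.0, 0.061, -0.001, 0.004, 0.0, -0.0]
[-0.0, 0.061, 0.0, 0.004, 0.0, -0.0]
[-0.0, 0.061, 0.001, 0.004, 0.0, -0.0]
[-0.0, 0.061, 0.003, 0.004, 0.0, 0.0]
[-0.0, 0.061, 0.004, 0.004, 0.0, 0.0]
[-0.0, 0.061, 0.005, 0.004, 0.0, -0.0]
[-0.0, 0.06, 0.007, 0.004, 0.0, 0.0]
[-0.0, 0.06, 0.008, 0.004, 0.0, 0.0]
[-0.0, 0.06, 0.009, 0.004, 0.0, 0.0]
[-0.0, 0.06, 0.01, 0.004, 0.0, -0.0]
```

drive_tool:
  series:
    - [[0,0.06,-0.015,0.0044,0,0],[0,0.06,-0.014,0.0044,0,0],[0,0.06,-0.012,0.0044,0,0],[0,0.06,-0.01,0.0044,0,0],[0,0.06,-0.008,0.0044,0,0],[0,0.061,-0.007,0.0044,0,0],[0,0.061,-0.006,0.0044,0,0],[0,0.061,-0.004,0.0044,0,0],[0,0.061,-0.003,0.0044,0,0],[0,0.061,-0.001,0.0044,0,0],[0,0.061,0,0.0044,0,0],[0,0.061,0.001,0.0044,0,0],[0,0.061,0.002,0.0044,0,0],[0,0.061,0.003,0.0044,0,0],[0,0,0,0,0,0]]

```text
clock: 74.32
tcp_pos: [0.4723, 0.3043, 0.3477]
orientation: [0.001, 0.022, 0.999, 0.036]
wrist_force: [-14.7, 6.0, 9.9]
finger_gap: 0.014
grip_force: 58.8
```

```bash
python3 - <<'E'
from lev import *
where()
E
```

```text
b 91.8 r 0.2128 xs -0.076 tilt 4.2 0.013979591884194996 F [-14.7   6.    9.9] 58.767483830451965 [0.4  0.25 0.22 1.5  0.07 0.44] 74.325
```

The bar has crept toward the fingertips, so I'm lowering the tool onto it with a lighter grip before the last few degrees.

drive_tool:
  series:
    - [[0,0,0.02,0,0,0],[0,0,0.02,0,0,0],[0,0,0.02,0,0,0],[0,0,0.02,0,0,0],[0,0,0,0,0,0]]
  jaw: -1
  grip_force: 20

```text
clock: 74.95
tcp_pos: [0.4726, 0.3065, 0.3471]
orientation: [0.006, 0.022, 0.999, 0.041]
wrist_force: [-25.4, 7.9, 45.5]
finger_gap: 0.0136
grip_force: 67.7
```

```bash
python3 - <<'E'
from lev import *
where()
E
```

```text
b 92.41 r 0.2123 xs -0.0758 tilt 4.7 0.013634780605782514 F [-25.4   7.9  45.5] 67.65464901924133 [0.4  0.24 0.2  1.49 0.07 0.44] 74.95
```

drive_tool:
  series:
    - [[0,0,-0.02,0,0,0],[0,0,-0.02,0,0,0],[0,0,0,0,0,0]]

```text
clock: 75.32
tcp_pos: [0.4726, 0.3049, 0.3474]
orientation: [0.004, 0.022, 0.999, 0.038]
wrist_force: [12.6, -1.2, 19.2]
finger_gap: 0.0136
grip_force: 64.2
```

drive_tool:
  series:
    - [[0,0,0,0,0,0],[0,0,0,0,0,0],[0,0,0,0,0,0]]
  jaw: -0.5
  grip_force: 20

```text
clock: 75.7
tcp_pos: [0.4723, 0.3029, 0.3409]
orientation: [-0.0, 0.023, 0.999, 0.035]
wrist_force: [-0.9, 0.7, 1.6]
finger_gap: 0.0211
grip_force: 0.7
```

```bash
python3 - <<'E'
from lev import *
where()
snap("side"); print([(round(d["score"],2),np.round(d["location"],1),int(d["region"].sum())) for d in models.silhouettes("lever_grip","side")][:2])
E
```

```text
b 91.48 r 0.206 xs -0.0759 tilt 4.0 0.021052120957790316 F [-0.9  0.7  1.6] 0.6906972080469131 [0.39 0.25 0.2  1.49 0.06 0.44] 75.7
[(0.98, array([342.3, 295.1]), 1133), (0.73, array([255.6, 273.7]), 2075)]
```

drive_tool:
  series:
    - [[0,0,0.02,0,0,0],[0,0,0.02,0,0,0],[0,0.03,0.003,0.002,0,0],[0,0.03,0.003,0.002,0,0],[0,0.03,0.003,0.002,0,0],[0,0.03,0.004,0.002,0,0],[0,0.03,0.004,0.002,0,0],[0,0.03,0.004,0.002,0,0],[0,0.03,0.005,0.002,0,0],[0,0.03,0.005,0.002,0,0],[0,0.02,0.005,0.002,0,0],[0,0,0,0,0,0]]

```text
clock: 77.3
tcp_pos: [0.4746, 0.3346, 0.3341]
orientation: [0.0, 0.023, 1.0, 0.006]
wrist_force: [-1.2, 0.3, -0.5]
finger_gap: 0.0213
grip_force: 0.3
```

```bash
python3 - <<'E'
from lev import *
where()
snap("side"); print([(round(d["score"],2),np.round(d["location"],1),int(d["region"].sum())) for d in models.silhouettes("lever_grip","side")][:2])
E
```

```text
b 100.56 r 0.2025 xs -0.075 tilt 0.7 0.021277263039107232 F [-1.2  0.3 -0.5] 0.34786876291036606 [0.47 0.31 0.27 1.52 0.01 0.52] 77.3
[(0.64, array([345.2, 299.9]), 1134), (0.5, array([254.4, 275.6]), 1872)]
```

drive_tool:
  series:
    - [[0,0,0,0,0,0],[0,0,0,0,0,0],[0,0,-0.1,0,0,0],[0,0,-0.2,0,0,0],[0,0,-0.3,0,0,0],[0,0,-0.3,0,0,0],[-0.3,0,0,0,0,0],[0.3,0,0,0,0,0],[0.3,0,0,0,0,0],[0.3,0,0,0,0,0],[0.3,0,0,0,0,0],[0,0,0,0,0,0]]
  jaw: -0.1

```text
clock: 78.9
tcp_pos: [0.3645, 0.3382, 0.4444]
orientation: [0.001, 0.022, 1.0, 0.008]
wrist_force: [0.9, 0.6, -0.5]
finger_gap: 0.0383
grip_force: 0.0
```

```bash
python3 - <<'E'
from lid import *
p,R,s=tcp(); print(p,s["wrist_force"],s["clock"])
ref={c:cv2.imread(f"pics/{c}0.png")[:,:,::-1].astype(int) for c in("top","side")}
for c in("top","side"):
    im=snap(c,f"end_{c}")
    for n in("lid","lever_grip","pan","dome","oiljar","carousel","funnel_mouth"):
        print(c,n,[(round(d["score"],2),np.round(d["location"],1).tolist(),int(d["region"].sum())) for d in models.silhouettes(n,c)][:3])
im=cv2.imread("pics/end_top.png")[:,:,::-1].astype(int)
# grip bar change near its top-view place, and lid on tube
for n,(x0,y0,x1,y1) in dict(bar=(148,195,172,265),pan=(400,245,450,305),jar=(165,262,195,290),dome=(425,150,470,196),car=(225,115,275,170)).items():
    d=np.abs(im-ref["top"])[y0:y1,x0:x1].max(2); print(n,(d>40).mean().round(3))
print("lid top fit",lidfit(im,"top",(250,205,305,262),(.542,.144,.077)), "proj lid",proj("top",[[.542,.144,.115]]))
E
```

```text
[0.36453881 0.33817255 0.44436563] [ 0.93339663  0.6498852  -0.48539137] 78.9
top lid [(0.8, [279.1, 230.6], 797)]
top lever_grip [(0.68, [181.2, 275.5], 437), (0.61, [163.3, 217.1], 1234)]
top pan [(0.79, [485.9, 251.8], 1960), (0.58, [444.2, 374.2], 2029), (0.56, [426.6, 277.0], 1938)]
top dome [(0.66, [446.5, 173.7], 1483)]
top oiljar [(0.79, [180.3, 274.1], 431)]
top carousel [(0.59, [254.0, 145.5], 1423)]
top funnel_mouth [(0.95, [351.5, 167.9], 3304)]
side lid [(0.73, [325.1, 318.2], 526), (0.3, [319.7, 330.4], 7191)]
side lever_grip [(0.97, [346.8, 297.0], 1257), (0.41, [318.1, 329.7], 7158)]
side pan [(0.83, [307.2, 258.2], 958), (0.57, [362.6, 240.1], 753), (0.42, [253.5, 276.4], 1995)]
side dome [(0.93, [218.8, 262.4], 652)]
side oiljar [(0.62, [400.4, 393.1], 566)]
side carousel [(0.88, [243.3, 379.1], 1851)]
side funnel_mouth [(0.76, [252.9, 272.6], 2002)]
bar 0.0
pan 0.063
jar 0.0
dome 0.0
car 0.0
lid top fit ((np.int64(1255), np.float64(0.536), np.float64(0.13699999999999998)), 2142) proj lid [[274.46421365 229.29896205]]
```

```bash
python3 - <<'E'
from h import *
t=np.linspace(0,2*np.pi,120,endpoint=False); CI={c:viewer.camera_info(c) for c in("top","side")}
def pj(c,X):
    i=CI[c]; return cv2.projectPoints(X.reshape(-1,1,3),cv2.Rodrigues(i["R"])[0],i["t"],i["intrinsics"],i["D"])[0][:,0].astype(np.float32)
G={}
for c in CI:
    g=cv2.imread(f"pics/end_{c}.png",0).astype(np.float32); G[c]=np.minimum(np.hypot(cv2.Sobel(g,5,1,0),cv2.Sobel(g,5,0,1)),150)
def f(x,y,z):
    v=0
    for c in G:
        for r,h in((.038,.014),(.013,.038)):
            q=pj(c,np.c_[x+r*np.cos(t),y+r*np.sin(t),0*t+z+h]); v+=cv2.remap(G[c],q[:,:1],q[:,1:],1).mean()
    return v
R=sorted(((f(.541+a,.144+b,z),round(.541+a,4),round(.144+b,4),round(z,4)) for a in np.arange(-.006,.0061,.002) for b in np.arange(-.006,.0061,.002) for z in np.arange(.069,.0931,.002)),reverse=True)
print(R[:5])
E
```

```text
[(np.float32(253.5987), np.float64(0.543), np.float64(0.144), np.float64(0.075)), (np.float32(251.79056), np.float64(0.543), np.float64(0.144), np.float64(0.077)), (np.float32(251.48517), np.float64(0.543), np.float64(0.144), np.float64(0.079)), (np.float32(251.27988), np.float64(0.541), np.float64(0.144), np.float64(0.079)), (np.float32(251.20804), np.float64(0.543), np.float64(0.144), np.float64(0.073))]
```

The lid fits at (0.543, 0.144) with its origin near z = 0.077, so it is seated. The lever bar is back at its original pixels, and the dome, oil jar and screwdriver stand haven't changed. Handing in.

```bash
python3 -c "
from workcell import order
print(order.hand_in())"
```

```text
the job is handed in; nothing more can be done
None
```

The job is handed in: all four dies are in the tube, the empty pan is back on the bench, the funnel is swung clear, the lid is pressed home and the lever is fully back up. On the lever's way up, the grip bar crept towards the fingertips, so I re-seated the gripper near the top with one loosened grip. The hand-in call returned no verdict.

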